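# Fill the canister with filter pieces from the drawer

## Task

Pull the drawer fully open by its handle, take the orange scoop by its handle, and with it scoop all the ceramic filter pieces out of the drawer and tip them into the blue canister, without your fingers touching pieces that are in the drawer (one that falls on the plank may be picked up by hand). Then stand the scoop level on its cork mat, pan about at the mat's centre, and push the drawer fully shut. Keep the canister upright and leave the cave, airstone, algae magnet and tin where they are.

Things in the scene. Friction and masses are not known exactly. Their poses are not given: they have to be found in the camera images.
- drawer_handle (a point): centre of the drawer's handle, which moves with it: a steel bar 90 mm long (along y), 10 x 10 mm thick, 42 mm in front of the drawer front's outer face and 66 mm above the plank; 8 mm posts 40 mm either side of the centre join it to the front. Axes as drawer_in. A finger fits between bar and front: pinch the bar from above.
- drawer_in (a point): front end of the drawer's inner floor: where it meets the front panel, mid-width, 16 mm above the plank; moves with the drawer. x: from its front into the box (about the robot's left), z up. Inside 235 mm long (from here to +x), 108 mm wide (y); side and back walls rise 50 mm above the inner floor (5 mm thick), the dark front panel 58 mm (10 mm thick). The handle's centre is 52 mm from here to -x and 50 mm higher.
- drawer (a joint): how far the drawer is pulled out, m: 0 shut, 0.23 fully out (a stop; the whole tray is then clear of its fixed wooden box, 270 mm deep, 140 mm wide, 85 mm high). It slides along the drawer's own -x, stiffly, with about 9 N of friction, and stays where it is left; a push of more than that on its back wall drives it in again.
- scoop_grip (a point): point on the axis of the orange scoop's black handle where it is gripped. Axes: x towards the pan's open lip, y sideways, z up when it stands level. Handle: a bar 16 mm wide (y), 18 mm thick, 110 mm long, its middle 8 mm below this point; it leans back, rising away from the lip 20 degrees from z. This point is 63.5 mm behind (-x) and 95.2 mm above the centre of the pan's underside. 0.15 kg
- scoop_pan (a point): middle of the top of the scoop's pan floor, 2.5 mm above its underside; axes as scoop_grip. The floor is 2.5 mm thick, 90 mm wide, from the open lip at x = +35 mm to a heel at -50 mm; at x = -35 mm stands the back wall, 50 mm high; side walls 3 mm thick, 38 mm high, only along the rear half: the front 37 mm is a flat blade. 18 mm narrower than the drawer: no piece slips past it; holds two to four pieces.
- mat: round cork mat, 160 mm across, 4 mm thick, fixed to the plank: the scoop's place; origin at the centre of its underside
- canister_mouth (a point): centre of the open mouth (rim level) of the blue square canister: 140 x 140 mm, 110 mm high, walls 4 mm, loose, 0.5 kg. Its flip-top lid is fast, thrown open on the canister's +x side (the far side, yaw within about 23 degrees): it leans out at 45 degrees and rises 95 mm above the rim, 95 mm beyond that wall; the other three sides are free. z up.
- piece1: a terracotta-coloured glazed ceramic filter piece, a lump of four round lobes, about 40 mm across, 35 g, slippery (friction about 0.35); origin at its centre. It starts in the drawer; four to six of the six pieces are there, those missing are absent.
- piece2: a terracotta-coloured glazed ceramic filter piece, a lump of four round lobes, about 40 mm across, 35 g, slippery (friction about 0.35); origin at its centre. As piece1.
- piece3: a terracotta-coloured glazed ceramic filter piece, a lump of four round lobes, about 40 mm across, 35 g, slippery (friction about 0.35); origin at its centre. As piece1.
- piece4: a terracotta-coloured glazed ceramic filter piece, a lump of four round lobes, about 40 mm across, 35 g, slippery (friction about 0.35); origin at its centre. As piece1.
- piece5: a terracotta-coloured glazed ceramic filter piece, a lump of four round lobes, about 40 mm across, 35 g, slippery (friction about 0.35); origin at its centre. As piece1.
- piece6: a terracotta-coloured glazed ceramic filter piece, a lump of four round lobes, about 40 mm across, 35 g, slippery (friction about 0.35); origin at its centre. As piece1.
- cave: brown glazed ceramic cave, a half-round tunnel 110 mm long, 130 mm wide, 67 mm high; origin at the centre of its underside; leave it alone
- airstone: round black airstone, a disc 100 mm across, 18 mm high, lying flat; origin at the centre of its underside; leave it alone
- magnet: green algae magnet, a block 90 x 50 x 24 mm with a grip ridge on top, 46 mm high in all; origin at the centre of its underside; leave it alone
- tin: aluminium tin with its lid on, 80 mm across, 80 mm high; origin at the centre of its underside; leave it alone

How it is judged:
By the outcome, as a careful person would: the job done as asked, in the order asked, and still so for the second after the job is handed in, with the robot touching nothing.
Of piece1, piece2, piece3, piece4, piece5, piece6 only 4 to 6 are there at a start; the rules pass over those that are not, and their reading is None.
At some moment in a run one of canister, scoop may be knocked a few centimetres aside while the robot is not near it.
It also fails if it takes over 210 s, if anything falls off the work surface, if the arm or the gripper's body presses on something with over 40 N, if the wrist force passes 120 N, or if a joint passes its speed limit or range.

## Robot

A 6-joint arm with a two-finger parallel gripper is mounted at the origin on the work surface. World frame = base frame: x ahead of the robot, y to its left, z up, the work surface at z = 0. Lengths are in m, angles in degrees, forces in N, time in s.
With the tool pointing down it reaches from about 0.375 to 0.9 m from the base axis. Payload 3.1 kg.
Tool frame: the origin (TCP) lies midway between the tips of the shut fingers; the grasp point (between the pads) lies 19 mm behind it; x points along the fingers, y is the direction in which the jaws open and shut, and the axes are right-handed (so a half turn about x gives the same grasp; the last joint's range is limited). The gripper opens to 87 mm and grips with 3 to 60 N. Pads are 19 mm wide; open, the fingers measure 117 mm over their backs; the gripper's body (75 mm by 190 mm) begins 51 mm behind the grasp point.
Start: joints at [60.819, 30.224, 82.088, -0, 67.689, -10.227], TCP at [0.203, 0.591, 0.223] pointing down, gripper open.
Joint ranges: [-176.69, 176.69], [-43.24, 126.21], [12.49, 139.97], [-82, 262], [0, 151.66], [-163.58, 163.58]. Speed limits (degrees/s): [159.86, 159.86, 180, 180, 180, 180].

## Interface

Orientations are given as a 3x3 rotation matrix whose columns are the frame's x, y, z axes.
In Python, from rig import bot gives the robot as it stands.
- The arm moves only by the tool play_rows, never from a script. Its argument "motion" is a list of rows, each a list of 3 entries, a list of its own where there are three numbers: the shift along the tool's x, y, z in mm, then the turn, a rotation vector about the tool's x, y, z in degrees, then the opening, from 0 (shut) to 1 (fully open). A call has 1 to 8 rows; each row is the pose to reach, as a shift and turn from the pose commanded when the call began, along the tool's axes at that moment; what a row does not reach only later rows make up. A row lasts 1/10 s, in which the tool goes at most 50 mm and 8.59 degrees, less where a joint would pass 70% of its speed; a pose out of reach is approached as far as the arm can. A call with a gripper value outside its range is refused whole. The fingers move at their own pace and stop on an object; the grip force is fixed at half the most. Time passes only in rows, so rows that repeat a pose let the fingers close. It gives the time, the measured TCP pose, the force and the opening at its end, in the units of the state.
- bot.read_state(): the state, without advancing time (a new reading comes with each control period).
- bot.capture(name): name is "side" or "top"; returns a dict with "img" (400x640x3 uint8, blue, green, red), "mtx" (3x3 intrinsics, pixels), "rvec" (rotation vector, rad) and "tvec" (3), from world to camera coordinates, as OpenCV has them. Camera axes: x right, y down, z forward; pixel columns grow to the right and rows downward; lengths in m; the calibration is good to about 2 mm. A picture is of the moment at which its call begins. There is no depth.
- bot.hand_in(): hands the job in, once; it reports no verdict.
The state is a dict: "time_s": time; "joint_positions": joint angles; "qvel": joint speeds; "tau": joint torques, N m; "position": TCP position; "tcp_rot": TCP orientation; "force": force on the tool from outside, world axes, zero at the start; "moment": the same for the moment, N m; "opening": opening from 0.0 (shut) to 1.0 (fully open).
Only numpy, scipy, OpenCV 4.12 (cv2) and the standard library are available. Lean on these libraries where they do the work, as an engineer would, in place of code of your own. Each camera call takes 0.05 s, during which the arm holds its last target.

## Working session

There is one attempt and no reset: what is moved stays moved. The work goes in short steps, Python scripts to look and compute and a tool call to move; the robot and the scene stay as the last step left them, time stands still between calls to the robot, and variables do not carry over. Pictures are saved under pics/ and viewed, and the job is handed in when it is done.

Besides the shell and the picture viewer there is one more tool, called as a command line: name --argument value ..., lists and objects as JSON in quotes. play_rows: Moves the arm, as the interface text tells. Its arguments: {"type":"object","properties":{"motion":{"type":"array"}},"required":["motion"]}

```bash
ls; mkdir -p pics; cat > h.py <<'E'
import numpy as np, cv2, json
from rig import bot
def snap(n,tag,crop=None,s=1):
    c=bot.capture(n); img=c["img"]
    np.savez(f"pics/{tag}.npz",**{k:np.asarray(v) for k,v in c.items()})
    if crop: 
        x0,y0,x1,y1=crop; img=img[y0:y1,x0:x1]
    if s!=1: img=cv2.resize(img,None,fx=s,fy=s,interpolation=cv2.INTER_CUBIC)
    cv2.imwrite(f"pics/{tag}.png",img); return c
def load(tag): 
    d=np.load(f"pics/{tag}.npz"); return {k:d[k] for k in d}
def crop(tag,new,x0,y0,x1,y1,s):
    img=load(tag)["img"][y0:y1,x0:x1]
    cv2.imwrite(f"pics/{new}.png",cv2.resize(img,None,fx=s,fy=s,interpolation=cv2.INTER_CUBIC))
def cam(c):
    R=cv2.Rodrigues(np.asarray(c["rvec"],float).reshape(3,1))[0]; t=np.asarray(c["tvec"],float).reshape(3); return R,t,np.asarray(c["mtx"],float)
def at_z(c,u,v,z):
    R,t,K=cam(c); d=R.T@np.linalg.solve(K,[u,v,1]); o=-R.T@t
    return o+d*(z-o[2])/d[2]
def tri(c1,p1,c2,p2):
    A=[];b=[]
    M=np.zeros((3,3));bb=np.zeros(3)
    for c,p in((c1,p1),(c2,p2)):
        R,t,K=cam(c); d=R.T@np.linalg.solve(K,[p[0],p[1],1]); d/=np.linalg.norm(d); o=-R.T@t
        P=np.eye(3)-np.outer(d,d); M+=P; bb+=P@o
    return np.linalg.solve(M,bb)
def proj(c,X):
    R,t,K=cam(c); p=K@(R@np.asarray(X,float)+t); return p[:2]/p[2]
def st():
    s=bot.read_state(); print("t",s["time_s"],"q",np.round(s["joint_positions"],1),"p",np.round(s["position"],4),"F",np.round(s["force"],1),"M",np.round(s["moment"],2),"op",round(float(s["opening"]),3)); print(np.round(s["tcp_rot"],3).tolist()); return s
E
python3 - <<'E'
from h import *
s=st()
c=snap("side","s0"); c2=snap("top","t0")
for x in (c,c2):
    R,t,K=cam(x); print(-R.T@t,R[2],K.tolist())
E
```

```text
pics
t 0.0 q [ 60.8  30.3  82.2  -0.   67.7 -10.2] p [0.2026 0.5905 0.2216] F [-0.2  0.2 -0.5] M [ 0.01 -0.04 -0.02] op 1.004
[[-0.001, 0.325, 0.946], [-0.002, 0.946, -0.325], [-1.0, -0.002, -0.0]]
[ 0.47233612 -0.94706551  0.63672173] [ 0.08701846  0.86934793 -0.48647914] [[378.224788179504, 0.0, 319.7391181193268], [0.0, 378.224788179504, 205.98395023343386], [0.0, 0.0, 1.0]]
[ 0.51014595 -0.02539718  1.10558492] [ 7.98224812e-02  2.38978573e-04 -9.96809066e-01] [[383.6429658806442, 0.0, 319.7494666444926], [0.0, 383.6429658806442, 199.40071423185375], [0.0, 0.0, 1.0]]
```

View pics/s0.png

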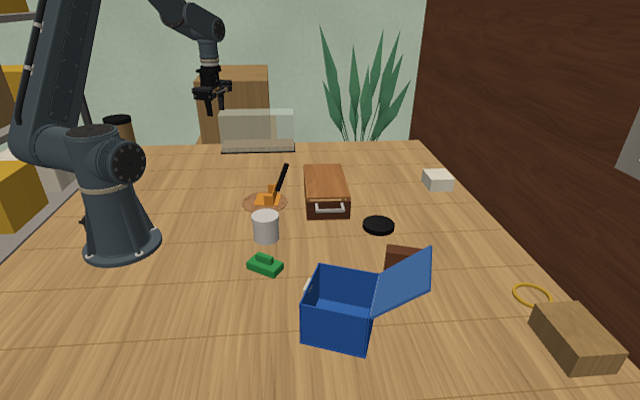

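View pics/t0.png

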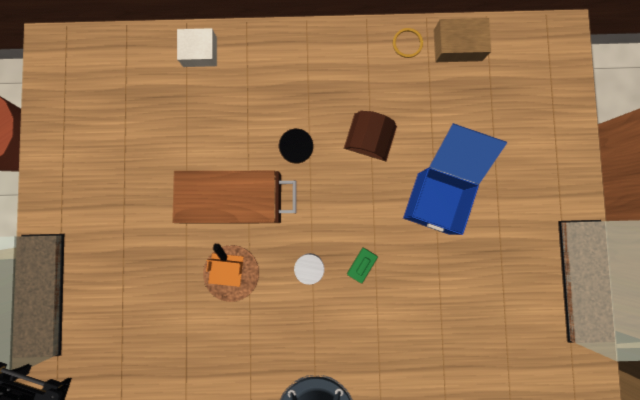

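```bash
python3 - <<'E'
from h import *
crop("t0","t0a",160,120,320,310,4)
crop("t0","t0b",280,110,520,290,3)
crop("s0","s0a",230,150,370,280,5)
E
```

```text
(no output)
```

View pics/t0a.png

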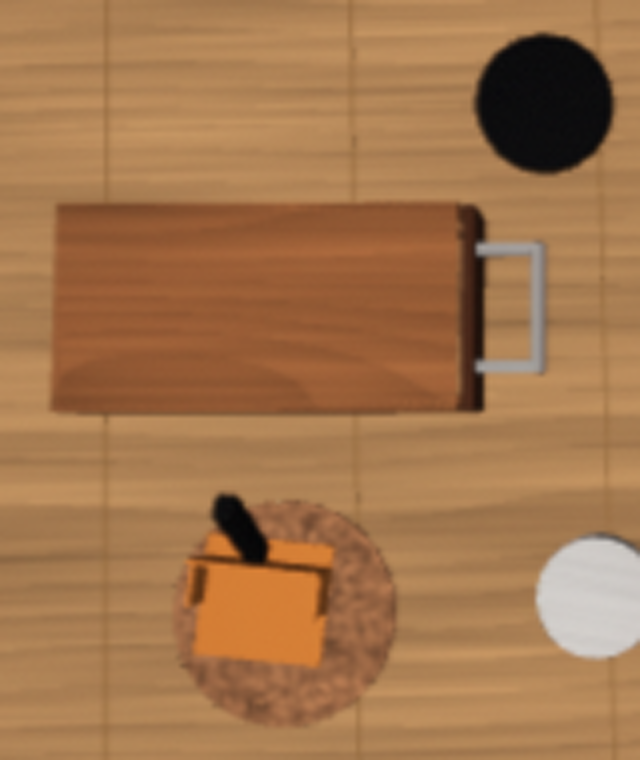

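View pics/t0b.png

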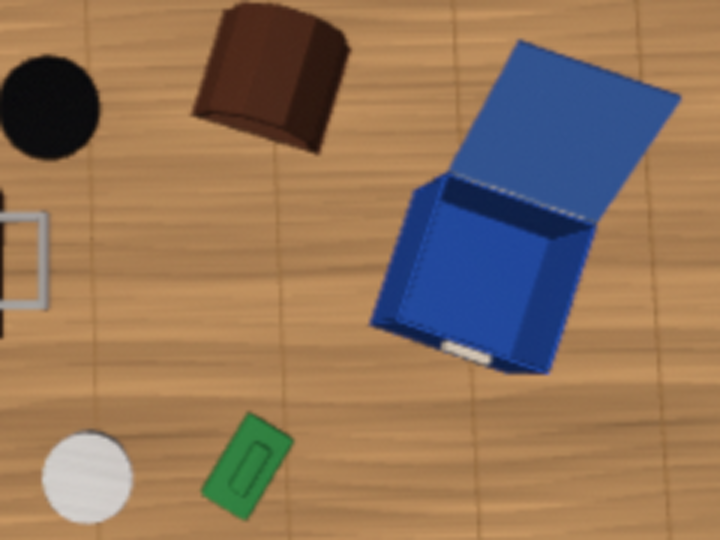

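View pics/s0a.png

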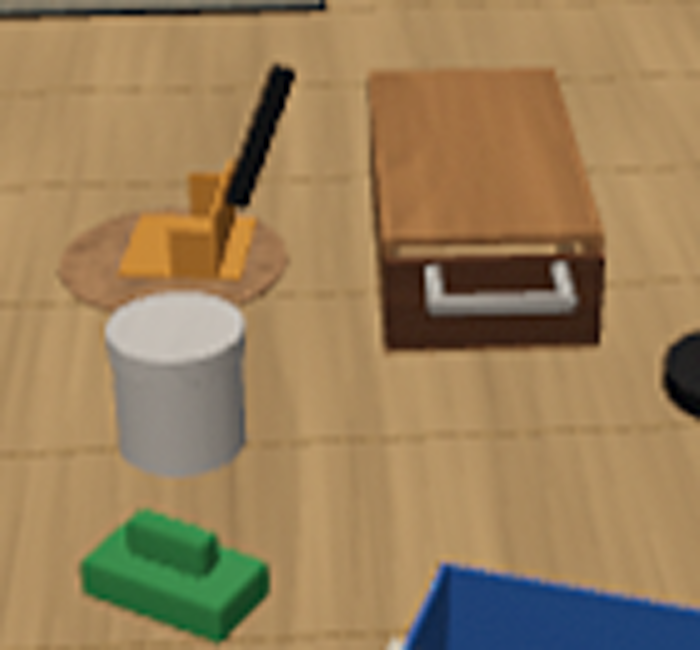

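```bash
python3 - <<'E'
from h import *
c=load("t0")
A=lambda u,v,z:np.round(at_z(c,160+u/4,120+v/4,z),4)
B=lambda u,v,z:np.round(at_z(c,280+u/3,110+v/3,z),4)
print("bar",A(539,307,.071),A(539,242,.071),A(539,374,.071))
print("box",[A(*p,.085) for p in((57,204),(52,410),(458,204),(458,410))])
print("posts front", A(478,248,.07),A(478,367,.07))
print("mat",A(285,612,.004))
print("scoop lip",A(195,655,.0065),A(320,667,.0065),"handle top",A(228,500,.13))
print("heel",A(208,535,.0065),A(335,548,.0065))
q=[B(*p,.11) for p in((445,173),(597,222),(550,374),(372,325))]
print("can",q,np.mean(q,0))
print("tin",B(88,477,.08),"mag",B(248,466,.024),"air",B(49,107,.018),"cave",B(272,75,.06))
E
```

```text
bar [0.6018 0.0423 0.071 ] [0.6461 0.0415 0.071 ] [0.5565 0.0432 0.071 ]
box [array([0.678 , 0.3638, 0.085 ]), array([0.5398, 0.3663, 0.085 ]), array([0.6713, 0.0945, 0.085 ]), array([0.5333, 0.0965, 0.085 ])]
posts front [0.6432 0.0831 0.07  ] [0.5623 0.0844 0.07  ]
mat [0.395  0.2311 0.004 ]
scoop lip [0.3667 0.2943 0.0065] [0.3563 0.206  0.0065] handle top [0.479  0.2374 0.13  ]
heel [0.4506 0.2849 0.0065] [0.4393 0.1947 0.0065]
can [array([ 0.6663, -0.3115,  0.11  ]), array([ 0.62  , -0.4416,  0.11  ]), array([ 0.4895, -0.3936,  0.11  ]), array([ 0.5353, -0.2423,  0.11  ])] [ 0.577775 -0.34725   0.11    ]
tin [0.4084 0.0069 0.08  ] mag [ 0.4094 -0.1403  0.024 ] air [0.7539 0.0384 0.018 ] cave [ 0.7694 -0.1705  0.06  ]
```

```bash
cat >> h.py <<'E'
from scipy.spatial.transform import Rotation as Ro
def down(yaw,tilt=0):
    # tool x down, jaw y at world yaw (deg)
    a=np.radians(yaw); y=np.array([np.cos(a),np.sin(a),0]); x=np.array([0,0,-1.]); return np.column_stack([x,y,np.cross(x,y)])
def go(p,R=None,steps=1):
    s=bot.read_state(); R0=np.asarray(s["tcp_rot"],float); p0=np.asarray(s["position"],float)
    if R is None:R=R0
    d=R0.T@(np.asarray(p)-p0)*1000; r=Ro.from_matrix(R0.T@R).as_rotvec(degrees=True)
    print("shift",np.round(d,1),"len",round(np.linalg.norm(d),1),"turn",np.round(r,2),"mag",round(np.linalg.norm(r),1))
    return d,r
E
python3 - <<'E'
from h import *
go([0.602,.0415,.13],down(88.85))
E
```

```text
shift [  92.2 -389.4  556.1] len 685.1 turn [-17.8   -0.04   0.1 ] mag 17.8
```

play_rows --motion '[[[0,-390,556],[-17.8,0,0],0.6],[[0,-390,556],[-17.8,0,0],0.6],[[0,-390,556],[-17.8,0,0],0.6],[[0,-390,556],[-17.8,0,0],0.6],[[0,-390,556],[-17.8,0,0],0.6],[[0,-390,556],[-17.8,0,0],0.6],[[0,-390,556],[-17.8,0,0],0.6],[[0,-390,556],[-17.8,0,0],0.6]]'

```text
time_s: 0.9
position: [0.4363, 0.2691, 0.2224]
tcp_rot: [[-0.001, 0.02, 1.0], [-0.0, 1.0, -0.02], [-1.0, -0.0, -0.0]]
force: [0.3, 0.9, 0.7]
opening: 0.6
```

```bash
python3 - <<'E'
from h import *
st();go([0.602,.0415,.13],down(88.85))
E
```

```text
t 0.9 q [ 19.2  21.6  98.    0.   60.4 -69.7] p [0.4363 0.2691 0.2224] F [0.3 0.9 0.7] M [ 0.04 -0.01  0.03] op 0.6
[[-0.001, 0.02, 1.0], [-0.0, 1.0, -0.02], [-1.0, -0.0, -0.0]]
shift [  92.3 -224.2  170.3] len 296.3 turn [ 0.   -0.03  0.  ] mag 0.0
```

play_rows --motion '[[[0,-224,170],[0,0,0],0.6],[[0,-224,170],[0,0,0],0.6],[[0,-224,170],[0,0,0],0.6],[[0,-224,170],[0,0,0],0.6],[[40,-224,170],[0,0,0],0.6],[[90,-224,170],[0,0,0],0.6],[[92,-224,170],[0,0,0],0.6],[[92,-224,170],[0,0,0],0.6]]'

```text
time_s: 1.7
position: [0.599, 0.0419, 0.1262]
tcp_rot: [[-0.009, 0.023, 1.0], [0.001, 1.0, -0.023], [-1.0, 0.001, -0.009]]
force: [-0.1, -0.0, 0.2]
opening: 0.598
```

```bash
python3 - <<'E'
from h import *
st();go([0.602,.0415,.053],down(88.85))
snap("top","t1",(220,120,380,280),4);snap("side","s1",(240,100,400,240),4)
E
```

```text
t 1.7 q [ -6.6  35.5  90.2  -0.   54.8 -95.3] p [0.599  0.0419 0.1262] F [-0.1 -0.   0.2] M [ 0.01  0.07 -0.01] op 0.598
[[-0.009, 0.023, 1.0], [0.001, 1.0, -0.023], [-1.0, 0.001, -0.009]]
shift [73.1 -0.4  3.6] len 73.2 turn [-0.17 -0.49 -0.03] mag 0.5
```

View pics/t1.png

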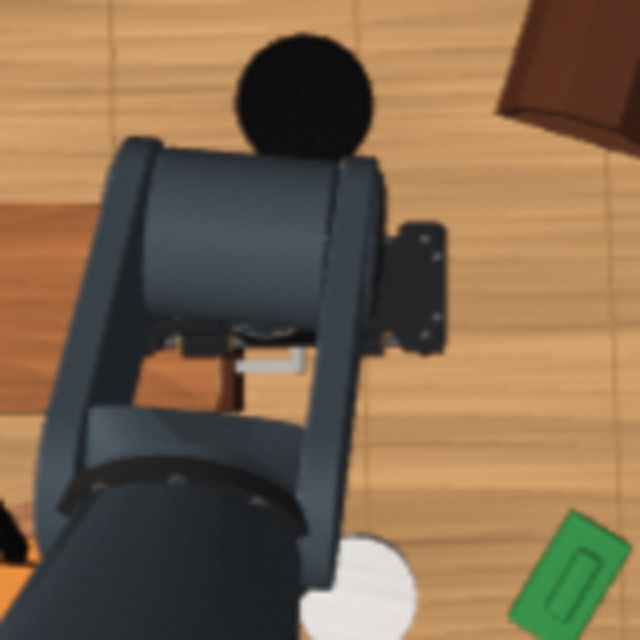

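View pics/s1.png

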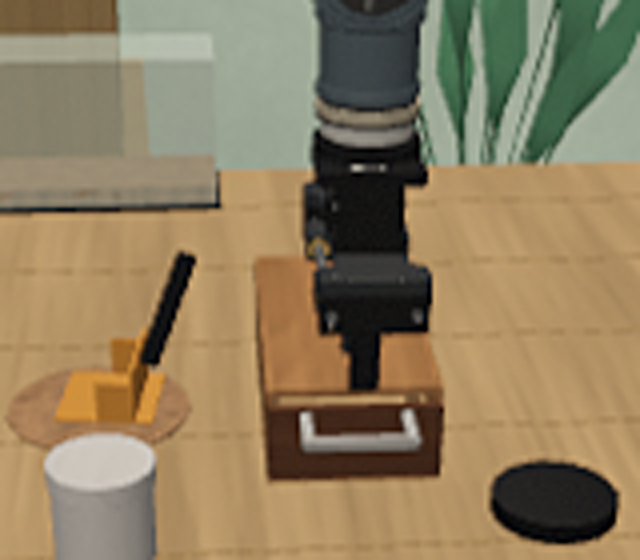

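play_rows --motion '[[[0,0,3],[0,0,0],0.35],[[0,0,3],[0,-0.5,0],0.35],[[20,0,3],[0,-0.5,0],0.35],[[40,0,3],[0,-0.5,0],0.35],[[60,0,3],[0,-0.5,0],0.35],[[73,0,3],[0,-0.5,0],0.35],[[73,0,3],[0,-0.5,0],0.35],[[73,0,3],[0,-0.5,0],0.35]]'

```text
time_s: 2.6
position: [0.6046, 0.0438, 0.0584]
tcp_rot: [[0.01, 0.02, 1.0], [-0.0, 1.0, -0.02], [-1.0, -0.0, 0.01]]
force: [0.2, -0.9, 0.6]
opening: 0.349
```

play_rows --motion '[[[0,0,0],[0,0,0],0.2],[[0,0,0],[0,0,0],0.0],[[0,0,0],[0,0,0],0.0],[[0,0,0],[0,0,0],0.0],[[0,0,0],[0,0,0],0.0]]'

```text
time_s: 3.1
position: [0.6046, 0.043, 0.0582]
tcp_rot: [[0.01, 0.02, 1.0], [-0.001, 1.0, -0.02], [-1.0, -0.001, 0.01]]
force: [-1.2, -2.3, 4.4]
opening: 0.112
```

```bash
python3 - <<'E'
from h import *
s=st();go(np.array(s["position"])+[-.0046,-.23,0],down(88.85))
E
```

```text
t 3.1 q [ -6.5  41.3  92.3   0.   45.9 -95.4] p [0.6046 0.043  0.0582] F [-1.2 -2.3  4.4] M [-0.36  0.09 -0.05] op 0.112
[[0.01, 0.02, 1.0], [-0.001, 1.0, -0.02], [-1.0, -0.001, 0.01]]
shift [ 2.0e-01 -2.3e+02  0.0e+00] len 230.0 turn [-0.    0.56  0.04] mag 0.6
```

play_rows --motion '[[[0,-15,0],[0,0,0],0.0],[[0,-40,0],[0,0,0],0.0],[[0,-70,0],[0,0,0],0.0],[[0,-100,0],[0,0,0],0.0],[[0,-130,0],[0,0,0],0.0],[[0,-160,0],[0,0,0],0.0],[[0,-185,0],[0,0,0],0.0],[[0,-200,0],[0,0,0],0.0]]'

```text
time_s: 3.9
position: [0.6, -0.155, 0.0581]
tcp_rot: [[0.009, 0.023, 1.0], [0.005, 1.0, -0.023], [-1.0, 0.005, 0.009]]
force: [0.9, 9.7, 6.9]
opening: 0.11
```

play_rows --motion '[[[0,-10,0],[0,0,0],0.0],[[0,-20,0],[0,0,0],0.0],[[0,-28,0],[0,0,0],0.0],[[0,-30,0],[0,0,0],0.0],[[0,-32,0],[0,0,0],0.0],[[0,-32,0],[0,0,0],0.0]]'

```text
time_s: 4.5
position: [0.5993, -0.1855, 0.0582]
tcp_rot: [[0.008, 0.022, 1.0], [0.005, 1.0, -0.022], [-1.0, 0.005, 0.008]]
force: [-0.2, 7.3, 6.8]
opening: 0.112
```

```bash
python3 - <<'E'
from h import *
s=st()
snap("top","t2",(160,110,480,310),2.5);snap("side","s2",(230,120,430,360),2.5)
E
```

```text
t 4.5 q [ -27.6   42.4   88.9    0.6   48.4 -116.8] p [ 0.5993 -0.1855  0.0582] F [-0.2  7.3  6.8] M [ 1.26 -0.06  0.03] op 0.112
[[0.008, 0.022, 1.0], [0.005, 1.0, -0.022], [-1.0, 0.005, 0.008]]
```

View pics/t2.png

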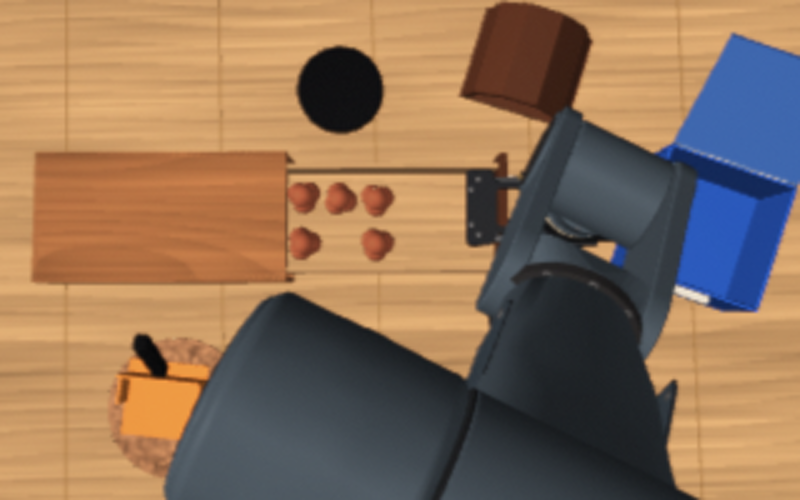

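View pics/s2.png

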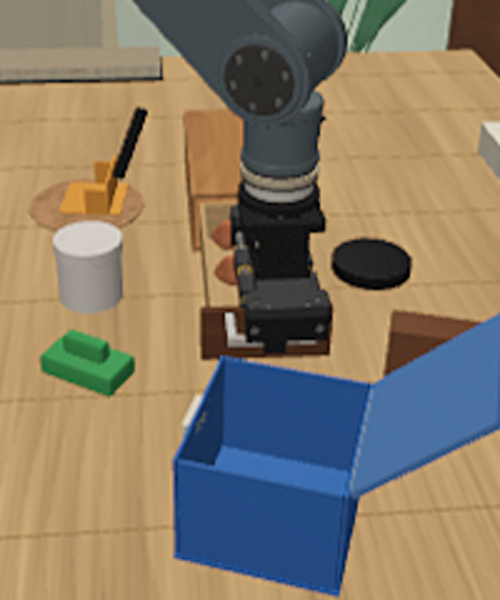

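play_rows --motion '[[[0,-2,0],[0,0,0],0.0],[[0,-4,0],[0,0,0],0.0],[[0,-4,0],[0,0,0],0.0],[[0,-4,0],[0,0,0],0.0]]'

```text
time_s: 5.0
position: [0.5993, -0.1861, 0.0581]
tcp_rot: [[0.008, 0.022, 1.0], [0.01, 1.0, -0.022], [-1.0, 0.01, 0.008]]
force: [3.1, 15.2, 7.0]
opening: 0.112
```

play_rows --motion '[[[0,2,0],[0,0,0],0.35],[[0,3,0],[0,0,0],0.35],[[0,3,0],[0,0,0],0.35],[[-40,3,0],[0,0,0],0.35],[[-80,3,0],[0,0,0],0.35],[[-120,3,0],[0,0,0],0.35],[[-160,3,0],[0,0,0],0.35],[[-160,3,0],[0,0,0],0.35]]'

```text
time_s: 5.8
position: [0.6017, -0.1921, 0.2241]
tcp_rot: [[0.021, 0.021, 1.0], [-0.007, 1.0, -0.021], [-1.0, -0.006, 0.021]]
force: [0.3, -0.3, 0.3]
opening: 0.351
```

play_rows --motion '[[[-60,50,0],[0,0,0],0.6],[[-60,100,0],[0,0,0],0.6],[[-60,150,-40],[0,0,0],0.6],[[-60,200,-80],[0,0,0],0.6],[[-60,250,-100],[0,0,0],0.6],[[-60,300,-100],[0,0,0],0.6],[[-60,340,-100],[0,0,0],0.6],[[-60,340,-100],[0,0,0],0.6]]'

```text
time_s: 6.6
position: [0.5031, 0.1547, 0.276]
tcp_rot: [[0.007, 0.019, 1.0], [0.0, 1.0, -0.019], [-1.0, 0.0, 0.007]]
force: [0.2, -0.5, 0.5]
opening: 0.596
```

```bash
python3 - <<'E'
from h import *
s=st()
snap("top","t3",(160,110,480,310),2.5);snap("side","s3",(230,120,430,360),2.5)
E
```

```text
t 6.6 q [  4.9  18.8  92.7  -0.   68.1 -84. ] p [0.5031 0.1547 0.276 ] F [ 0.2 -0.5  0.5] M [ 0.06 -0.07 -0.01] op 0.596
[[0.007, 0.019, 1.0], [0.0, 1.0, -0.019], [-1.0, 0.0, 0.007]]
```

View pics/t3.png

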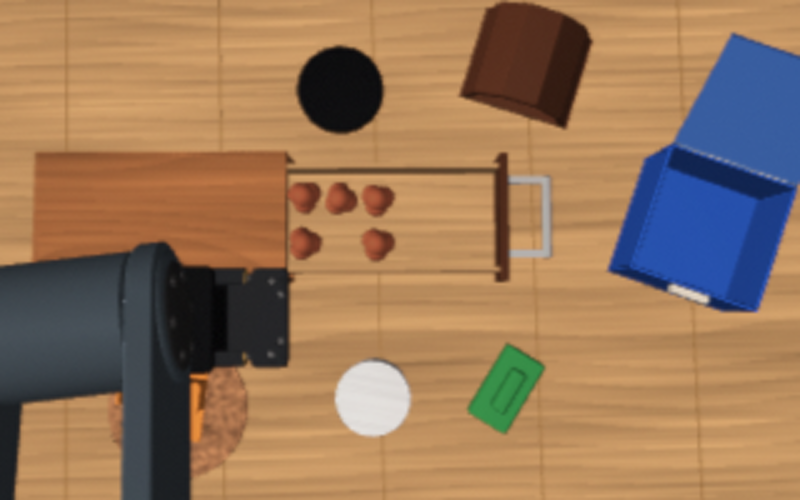

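View pics/s3.png

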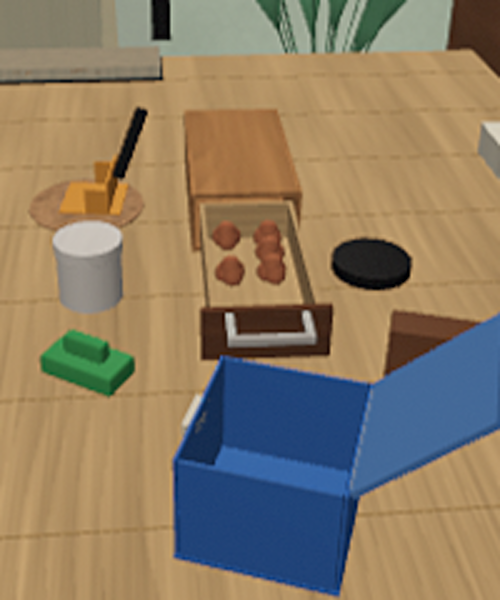

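```bash
python3 - <<'E'
from h import *
ct,cs=load("t0"),load("s0")
print("handletop",tri(cs,(286.6,164),ct,(217,245)))
# scoop model
pan=np.array([0.3963,0.2459,.004]); 
for yawd in (173.3,):
    a=np.radians(yawd); x=np.array([np.cos(a),np.sin(a),0]); y=np.array([-np.sin(a),np.cos(a),0]); z=np.array([0,0,1.])
    def W(p): return pan+p[0]*x+p[1]*y+p[2]*z
    ax=np.array([-np.sin(np.radians(20)),0,np.cos(np.radians(20))])
    g=np.array([-.0635,0,.0952]); 
    pts={"top":g+.047*ax,"g":g,"bot":g-.063*ax,"lipL":[.035,.045,.0025],"lipR":[.035,-.045,.0025],"heelL":[-.05,.045,0.0025],"heelR":[-.05,-.045,0.0025],"bwL":[-.035,.045,.05],"bwR":[-.035,-.045,.05]}
    for k,v in pts.items():
        w=W(np.array(v)); print(k,np.round(w,4),"top a",np.round((proj(ct,w)-[160,120])*4),"side a",np.round((proj(cs,w)-[230,150])*5))
c=load("t3")
for u,v in((304,197),(341,199),(377,200),(305,243),(377,244)): print("piece",np.round(at_z(c,160+u/2.5,110+v/2.5,.036),3))
q=[np.round(at_z(c,160+u/2.5,110+v/2.5,.11),4) for u,v in((670,144),(799,187),(757,311),(609,270))]; print(q,np.mean(q,0))
for u,v in((505,170),(505,272),(288,170),(288,272)): print("drawer",np.round(at_z(c,160+u/2.5,110+v/2.5,.066),4))
E
python3 - <<'E'
from h import *
crop("s3","s3a",230,150,370,280,5)
E
```

```text
handletop [0.47811976 0.2343901  0.14119025]
top [0.4753 0.2366 0.1434] top a [223. 507.] side a [281.  66.]
g [0.4594 0.2385 0.0992] top a [239. 529.] side a [259. 125.]
bot [0.438 0.241 0.04 ] top a [258. 555.] side a [231. 202.]
lipL [0.3563 0.2053 0.0065] top a [321. 667.] side a [113. 273.]
lipR [0.3668 0.2947 0.0065] top a [194. 655.] side a [136. 213.]
heelL [0.4407 0.1954 0.0065] top a [334. 546.] side a [237. 276.]
heelR [0.4512 0.2848 0.0065] top a [208. 534.] side a [252. 216.]
bwL [0.4258 0.1971 0.054 ] top a [318. 573.] side a [212. 214.]
bwR [0.4363 0.2865 0.054 ] top a [186. 561.] side a [229. 156.]
piece [0.628 0.081 0.036]
piece [0.625 0.04  0.036]
piece [ 0.623 -0.001  0.036]
piece [0.577 0.081 0.036]
piece [0.573 0.    0.036]
[array([ 0.6665, -0.3106,  0.11  ]), array([ 0.6179, -0.443 ,  0.11  ]), array([ 0.4902, -0.3923,  0.11  ]), array([ 0.5362, -0.2413,  0.11  ])] [ 0.5777 -0.3468  0.11  ]
drawer [ 0.6492 -0.1419  0.066 ]
drawer [ 0.5379 -0.1382  0.066 ]
drawer [0.655  0.0951 0.066 ]
drawer [0.5437 0.0967 0.066 ]
```

View pics/s3a.png

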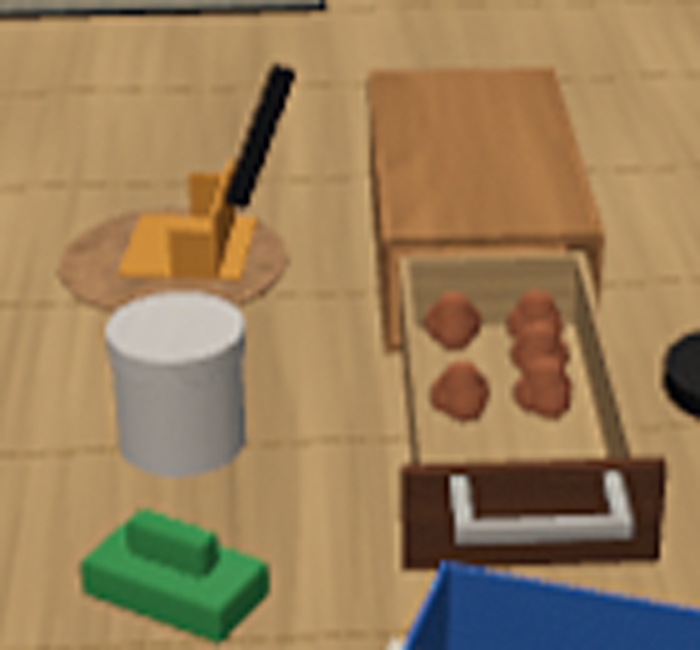

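```bash
cat >> h.py <<'E'
def Sc(yaw,pitch=0,roll=0):
    # scoop rotation world; pitch>0 = lip down ; 
    return (Ro.from_euler('z',yaw,degrees=True)*Ro.from_euler('y',pitch,degrees=True)*Ro.from_euler('x',roll,degrees=True)).as_matrix()
TH=60.
def tool_in_s(th=TH):
    t=np.radians(th); x=np.array([np.cos(t),0,-np.sin(t)]); y=np.array([0,-1.,0]); return np.column_stack([x,y,np.cross(x,y)])
AX=np.array([-np.sin(np.radians(20)),0,np.cos(np.radians(20))])
GS=np.array([-.0635,0,.0952])+.005*AX   # grasp pt rel. pan-underside centre
def pose_from_scoop(pan,S):
    Rt=S@tool_in_s(); p=np.asarray(pan)+S@GS+.019*Rt[:,0]; return p,Rt
E
python3 - <<'E'
from h import *
p,R=pose_from_scoop([.3975,.2459,.004],Sc(173.3))
print(p); st()
go(p-.1*R[:,0],R)
E
```

```text
[0.45282964 0.23940026 0.08744398]
t 6.7 q [  5.   18.8  92.6   0.   68.1 -84.1] p [0.5031 0.1558 0.2759] F [ 0.3 -0.5 -0.3] M [0.02 0.02 0.  ] op 0.6
[[0.007, 0.015, 1.0], [0.001, 1.0, -0.015], [-1.0, 0.001, 0.007]]
shift [101.9  77.6  -2.5] len 128.1 turn [ 5.71 30.38  1.44] mag 30.9
```

play_rows --motion '[[[0,20,0],[1.5,7.8,0.3],0.6],[[20,40,-1],[2.9,15.5,0.7],0.6],[[50,60,-1],[4.3,23,1],0.6],[[80,77,-2],[5.7,30.4,1.4],0.6],[[102,78,-2.5],[5.7,30.4,1.4],0.6],[[102,78,-2.5],[5.7,30.4,1.4],0.6],[[102,78,-2.5],[5.7,30.4,1.4],0.6]]'

```text
time_s: 7.4
position: [0.5044, 0.2294, 0.1743]
tcp_rot: [[-0.497, 0.122, 0.859], [0.059, 0.992, -0.107], [-0.866, -0.002, -0.5]]
force: [-0.3, 0.1, 1.3]
opening: 0.601
```

```bash
python3 - <<'E'
from h import *
p,R=pose_from_scoop([.3975,.2459,.004],Sc(173.3))
st()
go(p,R)
snap("side","s4",(230,100,390,240),4);snap("top","t4",(160,180,320,310),4)
E
```

```text
t 7.4 q [  8.6  40.8  76.4   7.6  91.9 -76.1] p [0.5044 0.2294 0.1743] F [-0.3  0.1  1.3] M [ 0.03 -0.34 -0.  ] op 0.601
[[-0.497, 0.122, 0.859], [0.059, 0.992, -0.107], [-0.866, -0.002, -0.5]]
shift [101.4   3.8  -1.9] len 101.5 turn [-0.34 -0.01 -0.05] mag 0.3
```

View pics/s4.png

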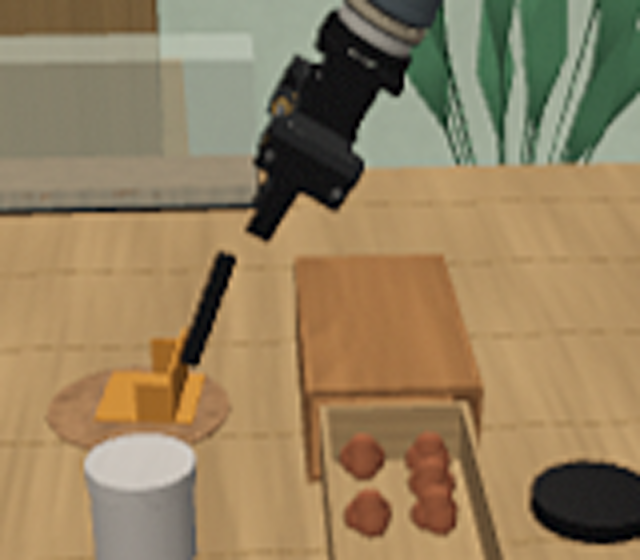

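View pics/t4.png

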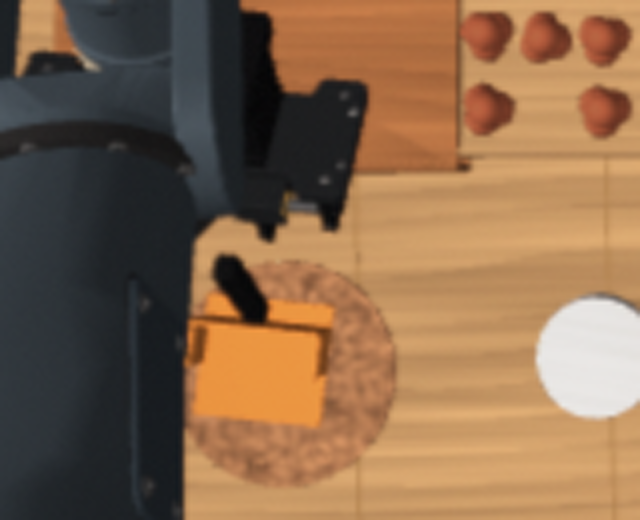

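play_rows --motion '[[[0,5,-2],[0,0,0],0.6],[[25,5,-2],[0,0,0],0.6],[[50,5,-2],[0,0,0],0.6],[[75,5,-2],[0,0,0],0.6],[[95,4,-2],[0,0,0],0.6],[[101,4,-2],[0,0,0],0.6],[[101,4,-2],[0,0,0],0.6],[[101,4,-2],[0,0,0],0.6]]'

```text
time_s: 8.3
position: [0.4546, 0.241, 0.0894]
tcp_rot: [[-0.492, 0.121, 0.862], [0.06, 0.993, -0.105], [-0.868, -0.001, -0.496]]
force: [0.4, -0.3, -0.1]
opening: 0.602
```

```bash
python3 - <<'E'
from h import *
p,R=pose_from_scoop([.3975,.2459,.004],Sc(173.3))
st()
go(p,R)
snap("side","s5",(240,120,380,240),5);snap("top","t5",(160,180,320,310),4)
E
```

```text
t 8.3 q [ 10.3  44.3  86.1   8.6  78.4 -76.6] p [0.4546 0.241  0.0894] F [ 0.4 -0.3 -0.1] M [-0.06 -0.3  -0.01] op 0.602
[[-0.492, 0.121, 0.862], [0.06, 0.993, -0.105], [-0.868, -0.001, -0.496]]
shift [ 2.5 -1.8 -0.4] len 3.1 turn [-0.24  0.27 -0.1 ] mag 0.4
```

View pics/s5.png

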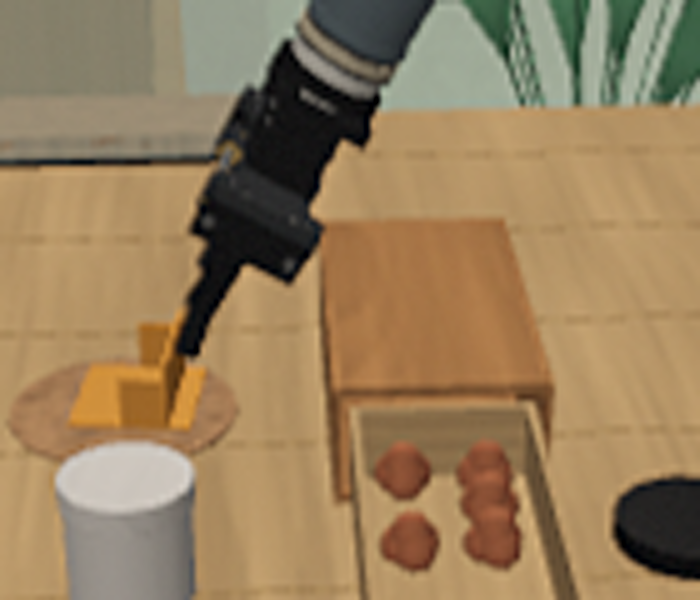

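View pics/t5.png

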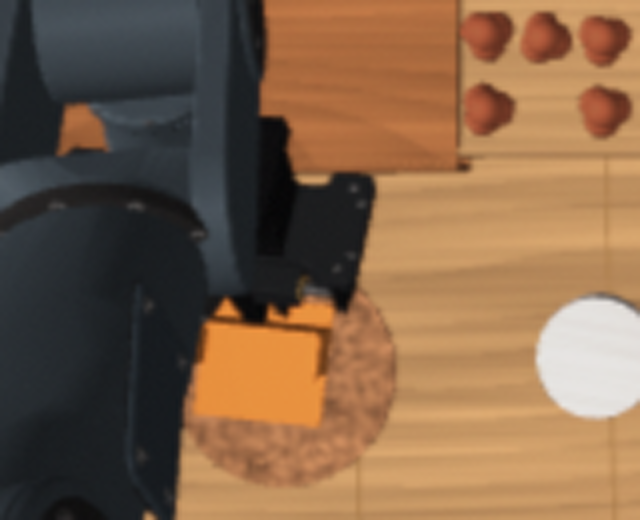

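Handle lies between the fingers. Close.

play_rows --motion '[[[2,-2,0],[0,0,0],0.4],[[2,-2,0],[0,0,0],0.2],[[2,-2,0],[0,0,0],0.0],[[2,-2,0],[0,0,0],0.0],[[2,-2,0],[0,0,0],0.0],[[2,-2,0],[0,0,0],0.0]]'

```text
time_s: 9.0
position: [0.4519, 0.2389, 0.0864]
tcp_rot: [[-0.495, 0.121, 0.86], [0.059, 0.993, -0.106], [-0.867, -0.001, -0.499]]
force: [-0.1, 0.8, 0.2]
opening: 0.182
```

```bash
python3 - <<'E'
from h import *
st()
E
```

```text
t 9.0 q [ 10.2  44.4  86.5   8.6  78.  -76.8] p [0.4519 0.2389 0.0864] F [-0.1  0.8  0.2] M [ 0.05 -0.31  0.02] op 0.182
[[-0.495, 0.121, 0.86], [0.059, 0.993, -0.106], [-0.867, -0.001, -0.499]]
```

```bash
cat >> h.py <<'E'
import os
def attach(pan,S):
    s=bot.read_state(); R=np.asarray(s["tcp_rot"],float); p=np.asarray(s["position"],float)
    np.savez("att.npz",t=R.T@(np.asarray(pan)-p),R=R.T@S)
def scoop_now():
    s=bot.read_state(); R=np.asarray(s["tcp_rot"],float); p=np.asarray(s["position"],float); a=np.load("att.npz")
    S=R@a["R"]; pan=p+R@a["t"]; return pan,S
def tool_for(pan,S):
    a=np.load("att.npz"); R=S@a["R"].T; return np.asarray(pan)-R@a["t"],R
def show():
    pan,S=scoop_now(); e=Ro.from_matrix(S).as_euler('ZYX',degrees=True); print("pan",np.round(pan,4),"yaw,pitch(lipdown+),roll",np.round(e,1))
E
python3 - <<'E'
from h import *
S=Sc(173.05)
# lateral: handle centred on tool
s=bot.read_state();R=np.array(s["tcp_rot"]);p=np.array(s["position"])
g=p-.019*R[:,0]; pan0=np.array([.397,.2459,.004]); d=pan0+S@GS-g; print("lat offset mm",1000*S.T@d)
pan0=pan0-S[:,1]*(S[:,1]@d); print(pan0)
attach(pan0,S); show()
go(*tool_for([.45,.24,.20],Sc(150)))
E
```

```text
lat offset mm [-0.34259093 -0.30359782  1.06981622]
[0.39696326 0.24559863 0.004     ]
pan [0.397  0.2456 0.004 ] yaw,pitch(lipdown+),roll [173.   0.   0.]
shift [-194.2  -21.1  -55.4] len 203.1 turn [19.98  0.03 11.5 ] mag 23.1
```

play_rows --motion '[[[-17,0,-10],[0,0,0],0.0],[[-52,0,-30],[0,0,0],0.0],[[-95,-5,-40],[3,0,2],0.0],[[-130,-10,-47],[9,0,5],0.0],[[-165,-16,-53],[15,0,8.5],0.0],[[-194,-21,-55],[20,0,11.5],0.0],[[-194,-21,-55],[20,0,11.5],0.0]]'

```text
time_s: 9.7
position: [0.5013, 0.2107, 0.2851]
tcp_rot: [[-0.423, 0.503, 0.753], [0.249, 0.864, -0.437], [-0.871, 0.003, -0.491]]
force: [0.8, -0.0, -1.5]
opening: 0.181
```

```bash
python3 - <<'E'
from h import *
st();show()
snap("side","s6",(200,60,400,240),4);snap("top","t6")
go(*tool_for([.602,-.075,.20],Sc(88.85)))
E
```

```text
t 9.7 q [  2.1  30.5  77.6  15.5  97.1 -59.2] p [0.5013 0.2107 0.2851] F [ 0.8 -0.  -1.5] M [-0.24 -0.41  0.02] op 0.181
[[-0.423, 0.503, 0.753], [0.249, 0.864, -0.437], [-0.871, 0.003, -0.491]]
pan [0.4542 0.2386 0.2023] yaw,pitch(lipdown+),roll [149.8   0.5  -0.3]
shift [-129.9 -245.1  225.6] len 357.5 turn [53.03  0.15 30.49] mag 61.2
```

View pics/s6.png

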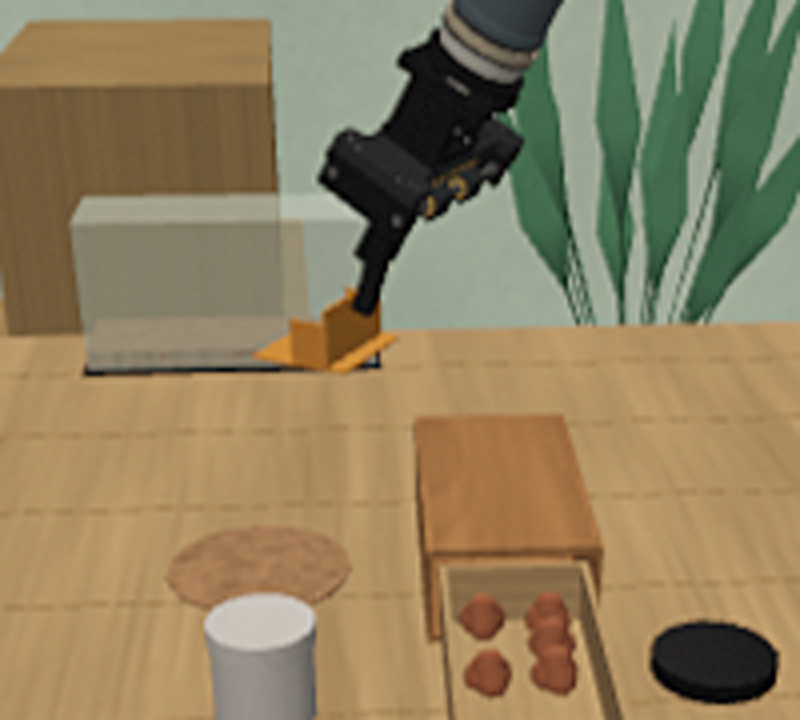

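View pics/t6.png

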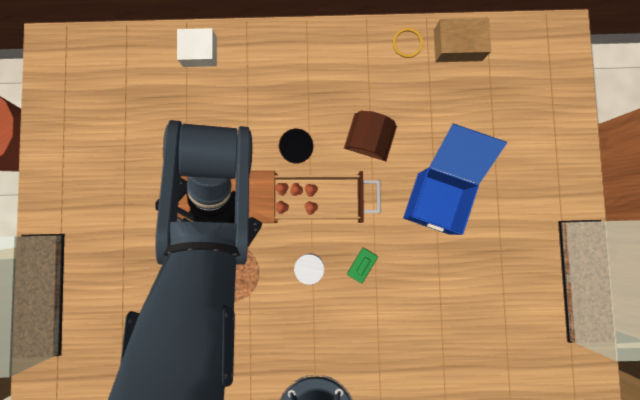

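```bash
python3 - <<'E'
from h import *
crop("t3","t3z",265,165,395,230,6)
crop("s3","s3z",300,190,370,270,8)
E
```

```text
(no output)
```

View pics/t3z.png

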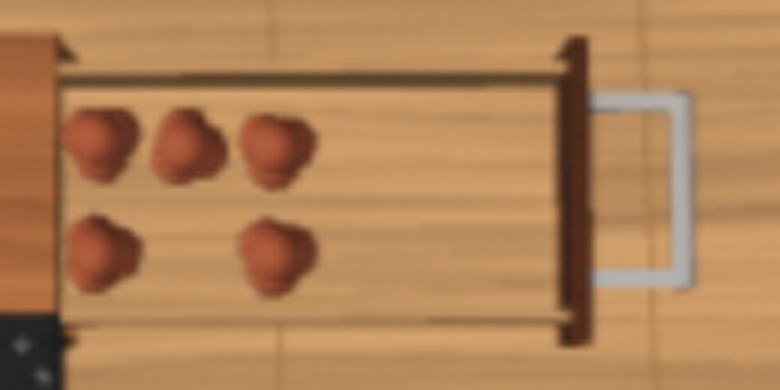

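play_rows --motion '[[[-16,-30,28],[6.6,0,3.8],0.0],[[-32,-61,56],[13.2,0,7.6],0.0],[[-49,-92,85],[20,0,11.5],0.0],[[-65,-122,113],[26.5,0,15.2],0.0],[[-81,-153,141],[33,0,19],0.0],[[-97,-183,169],[39.8,0,22.9],0.0],[[-114,-214,198],[46.4,0,26.7],0.0],[[-130,-245,226],[53,0,30.5],0.0]]'

```text
time_s: 10.6
position: [0.6006, -0.1306, 0.2798]
tcp_rot: [[0.008, 1.0, -0.023], [0.499, -0.024, -0.866], [-0.866, -0.005, -0.499]]
force: [0.8, 0.5, -1.0]
opening: 0.184
```

```bash
python3 - <<'E'
from h import *
st();show()
c=load("t3")
for u,v in((570,45),(570,237),(60,35),(60,237),(60,45),(60,235)): print(np.round(at_z(c,265+u/6,165+v/6,.066),4))
go(*tool_for([.602,-.075,.20],Sc(88.85)))
E
```

```text
t 10.6 q [-35.   32.2  75.4  24.4  90.3 -37.3] p [ 0.6006 -0.1306  0.2798] F [ 0.8  0.5 -1. ] M [-0.54  0.01  0.04] op 0.184
[[0.008, 1.0, -0.023], [0.499, -0.024, -0.866], [-0.866, -0.005, -0.499]]
pan [ 0.6017 -0.0752  0.1975] yaw,pitch(lipdown+),roll [88.6 -0.   0.2]
[ 0.6644 -0.1369  0.066 ]
[ 0.5768 -0.1341  0.066 ]
[0.6748 0.0953 0.066 ]
[0.5825 0.0967 0.066 ]
[0.6702 0.0954 0.066 ]
[0.5834 0.0967 0.066 ]
shift [-2.1  0.2 -1.5] len 2.6 turn [-0.27 -0.04  0.06] mag 0.3
```

```bash
python3 - <<'E'
from h import *
c=load("t3")
f=lambda u,v,z:np.round(at_z(c,265+u/6,165+v/6,z),4)
print("bar",f(682,190.5,.071),"panel ends",f(578,38,.074),f(578,345,.074),f(588,192,.074),"in face",f(560,192,.066))
print("upper inner floor",f(300,87,.016),f(300,73,.066),"lower wall",f(300,322,.066),f(300,326,.066))
print("box",f(57,35,.085),f(57,320,.085))
print("pieces",[f(u,v,.036) for u,v in((100,145),(187,147),(277,150),(100,254),(277,256))])
E
```

```text
bar [ 0.5963 -0.1847  0.071 ] panel ends [ 0.6664 -0.1398  0.074 ] [ 0.5278 -0.1352  0.074 ] [ 0.5964 -0.142   0.074 ] in face [ 0.5974 -0.1302  0.066 ]
upper inner floor [ 0.6548 -0.0129  0.016 ] [ 0.6546 -0.0137  0.066 ] lower wall [ 0.5414 -0.011   0.066 ] [ 0.5396 -0.011   0.066 ]
box [0.6718 0.0945 0.085 ] [0.5443 0.0964 0.085 ]
pieces [array([0.6272, 0.0809, 0.036 ]), array([0.6252, 0.0403, 0.036 ]), array([ 0.6228, -0.0017,  0.036 ]), array([0.5762, 0.0817, 0.036 ]), array([ 0.5732, -0.0006,  0.036 ])]
```

```bash
python3 - <<'E'
from h import *
go(*tool_for([.5988,-.074,.10],Sc(88.6)))
go(*tool_for([.5988,-.074,.021],Sc(88.6,3)))
E
```

```text
shift [85.  -2.8 47.6] len 97.5 turn [-0.05 -0.04  0.19] mag 0.2
shift [153.2  -2.4  81.9] len 173.8 turn [-0.04 -3.04  0.19] mag 3.0
```

play_rows --motion '[[[28,-3,16],[0,0,0.2],0.0],[[57,-3,32],[0,0,0.2],0.0],[[85,-3,48],[0,0,0.2],0.0],[[85,-3,48],[0,0,0.2],0.0],[[85,-3,48],[0,0,0.2],0.0]]'

```text
time_s: 11.1
position: [0.5975, -0.1279, 0.1835]
tcp_rot: [[0.009, 1.0, -0.018], [0.5, -0.02, -0.866], [-0.866, -0.001, -0.5]]
force: [0.2, 0.7, -0.7]
opening: 0.181
```

```bash
python3 - <<'E'
from h import *
st();show()
c=snap("side","s7",(260,80,420,280),4);c2=snap("top","t7",(240,140,400,260),5)
pan,S=scoop_now()
for n,v in {"lipL":[.035,.045,.0025],"lipR":[.035,-.045,.0025],"bwL":[-.035,.045,.05],"bwR":[-.035,-.045,.05],"heelL":[-.05,.045,.0025],"heelR":[-.05,-.045,.0025]}.items():
    w=pan+S@np.array(v); print(n,np.round((proj(c,w)-[260,80])*4),np.round((proj(c2,w)-[240,140])*5))
E
```

```text
t 11.1 q [-35.   37.9  81.2  24.9  79.8 -42.4] p [ 0.5975 -0.1279  0.1835] F [ 0.2  0.7 -0.7] M [-0.58  0.02  0.05] op 0.181
[[0.009, 1.0, -0.018], [0.5, -0.02, -0.866], [-0.866, -0.001, -0.5]]
pan [ 0.5987 -0.0725  0.1012] yaw,pitch(lipdown+),roll [88.8 -0.1 -0. ]
lipL [229. 532.] [425. 361.]
lipR [357. 529.] [424. 190.]
bwL [236. 523.] [567. 357.]
bwR [375. 519.] [565. 177.]
heelL [237. 598.] [588. 360.]
heelR [375. 593.] [586. 189.]
```

View pics/s7.png

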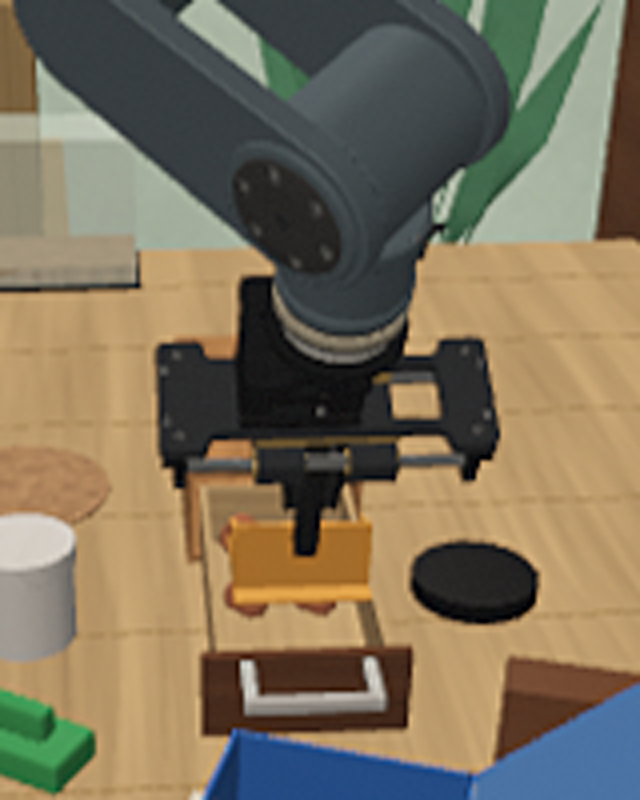

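View pics/t7.png

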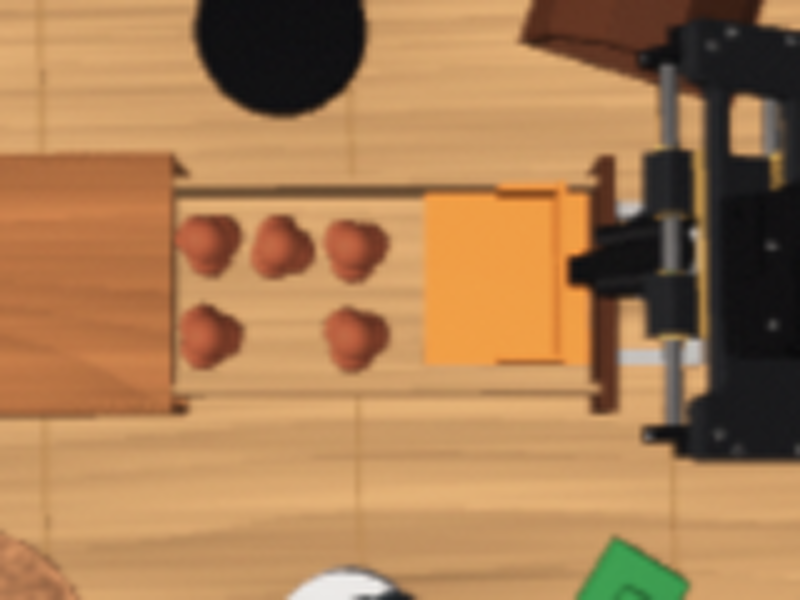

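```bash
python3 - <<'E'
from h import *
go(*tool_for([.5988,-.074,.024],Sc(88.6,3)))
go(*tool_for([.5988,-.074,.016],Sc(88.6,3)))
E
```

```text
shift [68.6 -1.9 34.5] len 76.8 turn [ 0.35 -2.87 -0.18] mag 2.9
shift [75.5 -1.9 38.5] len 84.8 turn [ 0.35 -2.87 -0.18] mag 2.9
```

play_rows --motion '[[[25,-2,13],[0.3,-1.5,0],0.0],[[50,-2,26],[0.3,-2.8,0],0.0],[[69,-2,35],[0.3,-2.8,0],0.0],[[69,-2,35],[0.3,-2.8,0],0.0],[[71,-2,36],[0.3,-2.8,0],0.0],[[73,-2,37],[0.3,-2.8,0],0.0],[[74,-2,37.5],[0.3,-2.8,0],0.0],[[74,-2,37.5],[0.3,-2.8,0],0.0]]'

```text
time_s: 12.0
position: [0.597, -0.1256, 0.1028]
tcp_rot: [[0.014, 1.0, -0.023], [0.453, -0.027, -0.891], [-0.891, 0.002, -0.454]]
force: [-0.0, 0.2, -1.2]
opening: 0.186
```

```bash
python3 - <<'E'
from h import *
st();show()
E
```

```text
t 12.0 q [-33.9  42.8  85.   24.3  69.2 -44.5] p [ 0.597  -0.1256  0.1028] F [-0.   0.2 -1.2] M [-0.48  0.05  0.07] op 0.186
[[0.014, 1.0, -0.023], [0.453, -0.027, -0.891], [-0.891, 0.002, -0.454]]
pan [ 0.5986 -0.0745  0.0177] yaw,pitch(lipdown+),roll [88.5  2.9 -0.2]
```

play_rows --motion '[[[0.9,0,0.5],[0,0,0],0.0],[[1.8,0,0.9],[0,0,0],0.0],[[1.8,0,0.9],[0,0,0],0.0]]'

```text
time_s: 12.3
position: [0.5972, -0.1261, 0.1022]
tcp_rot: [[0.014, 1.0, -0.023], [0.455, -0.027, -0.89], [-0.891, 0.002, -0.455]]
force: [-1.9, -3.2, 8.0]
opening: 0.18
```

```bash
python3 - <<'E'
from h import *
st();show()
E
```

```text
t 12.3 q [-33.9  42.9  84.9  24.3  69.2 -44.6] p [ 0.5972 -0.1261  0.1022] F [-1.9 -3.2  8. ] M [0.25 0.46 0.2 ] op 0.18
[[0.014, 1.0, -0.023], [0.455, -0.027, -0.89], [-0.891, 0.002, -0.455]]
pan [ 0.5989 -0.0749  0.0172] yaw,pitch(lipdown+),roll [88.4  2.9 -0.2]
```

play_rows --motion '[[[-0.7,0,-0.4],[0,0,0],0.0],[[3.8,0,-9.3],[0,0,0],0.0],[[8.4,0,-18.2],[0,0,0],0.0],[[12.9,0,-27.1],[0,0,0],0.0],[[17.5,0,-36],[0,0,0],0.0],[[22,0,-44.9],[0,0,0],0.0],[[26.5,0,-53.8],[0,0,0],0.0],[[26.5,0,-53.8],[0,0,0],0.0]]'

```text
time_s: 13.1
position: [0.5998, -0.0649, 0.1023]
tcp_rot: [[0.016, 1.0, -0.023], [0.454, -0.028, -0.891], [-0.891, 0.004, -0.454]]
force: [1.8, -0.5, 4.3]
opening: 0.186
```

```bash
python3 - <<'E'
from h import *
st();show();snap("top","t8",(240,140,400,260),5)
E
```

```text
t 13.1 q [-29.1  41.7  88.1  26.4  65.6 -41.9] p [ 0.5998 -0.0649  0.1023] F [ 1.8 -0.5  4.3] M [ 0.26 -0.2  -0.2 ] op 0.186
[[0.016, 1.0, -0.023], [0.454, -0.028, -0.891], [-0.891, 0.004, -0.454]]
pan [ 0.6016 -0.0138  0.0173] yaw,pitch(lipdown+),roll [88.4  2.9 -0.3]
```

View pics/t8.png

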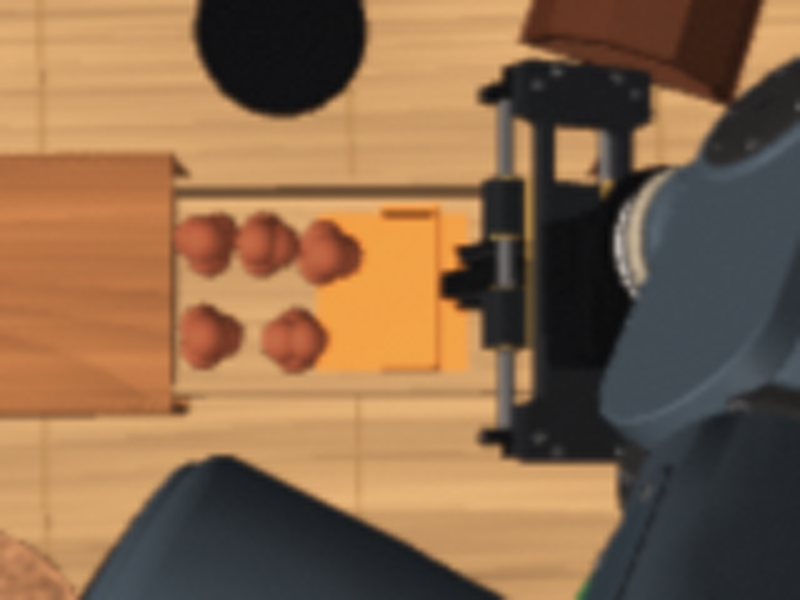

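play_rows --motion '[[[4.5,0,-8.9],[0,0,0],0.0],[[9.1,0,-17.8],[0,0,0],0.0],[[13.6,0,-26.7],[0,0,0],0.0],[[17.3,0,-33.8],[0,0,0],0.0],[[17.3,0,-33.8],[0,0,0],0.0]]'

```text
time_s: 13.65
position: [0.6013, -0.0283, 0.1023]
tcp_rot: [[0.017, 1.0, -0.023], [0.453, -0.028, -0.891], [-0.891, 0.005, -0.453]]
force: [1.9, -2.3, 6.4]
opening: 0.184
```

```bash
python3 - <<'E'
from h import *
st();show();snap("top","t9",(240,140,400,260),5)
E
```

```text
t 13.65 q [-25.9  41.1  89.7  27.6  63.6 -40. ] p [ 0.6013 -0.0283  0.1023] F [ 1.9 -2.3  6.4] M [ 0.13 -0.09 -0.27] op 0.184
[[0.017, 1.0, -0.023], [0.453, -0.028, -0.891], [-0.891, 0.005, -0.453]]
pan [0.6033 0.0227 0.0172] yaw,pitch(lipdown+),roll [88.4  3.  -0.4]
```

View pics/t9.png

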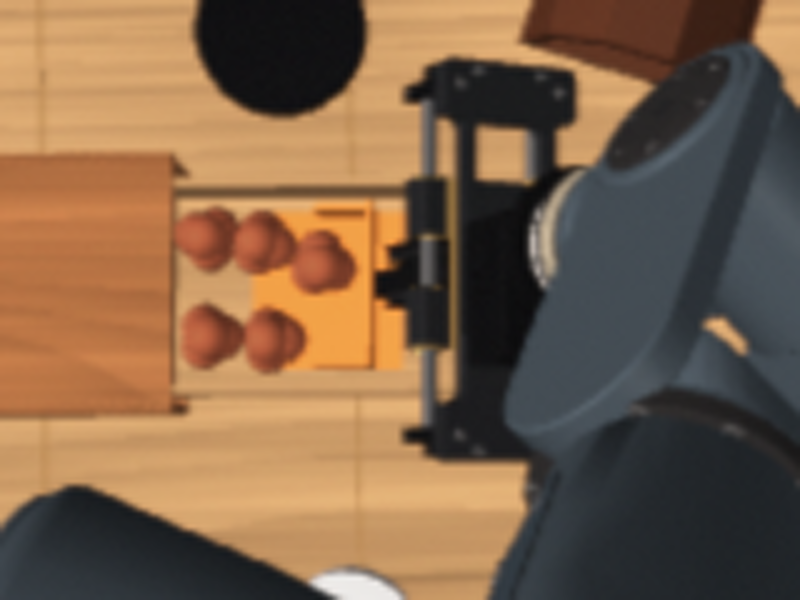

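play_rows --motion '[[[2.3,0,-4.5],[0,0,0],0.0],[[4.5,0,-8.9],[0,0,0],0.0],[[5,0,-9.8],[0,0,0],0.0],[[5,0,-9.8],[0,0,0],0.0]]'

```text
time_s: 14.1
position: [0.6019, -0.0192, 0.1025]
tcp_rot: [[0.018, 1.0, -0.023], [0.451, -0.029, -0.892], [-0.893, 0.006, -0.451]]
force: [1.4, -7.3, 9.7]
opening: 0.184
```

```bash
python3 - <<'E'
from h import *
st();show();
pan,S=scoop_now()
h=pan+S@np.array([-.05,0,0]); print(h)
for pt,dz in((-4,0),(-11,.0),(-18,.002),(-20,.05),(-20,.2)):
    S2=Sc(88.6,pt); go(*tool_for(h+[0,0,dz]-S2@np.array([-.05,0,0]),S2))
snap("top","t10",(240,140,400,260),5)
E
```

```text
t 14.1 q [-25.1  41.   90.   27.8  63.1 -39.4] p [ 0.6019 -0.0192  0.1025] F [ 1.4 -7.3  9.7] M [-0.33  0.26 -0.12] op 0.184
[[0.018, 1.0, -0.023], [0.451, -0.029, -0.892], [-0.893, 0.006, -0.451]]
pan [0.604  0.0316 0.0173] yaw,pitch(lipdown+),roll [88.3  3.1 -0.4]
[ 0.60256093 -0.01832794  0.02001026]
shift [-3.9  0.6  9.5] len 10.3 turn [ 0.01  7.11 -0.48] mag 7.1
shift [-6.6  0.7 19.2] len 20.3 turn [ 0.03 14.11 -0.49] mag 14.1
shift [-9.9  0.7 28.2] len 29.9 turn [ 0.05 21.11 -0.49] mag 21.1
shift [-53.    1.    9.5] len 53.8 turn [ 0.05 23.11 -0.49] mag 23.1
shift [-186.9    1.9  -58.2] len 195.7 turn [ 0.05 23.11 -0.49] mag 23.1
```

View pics/t10.png

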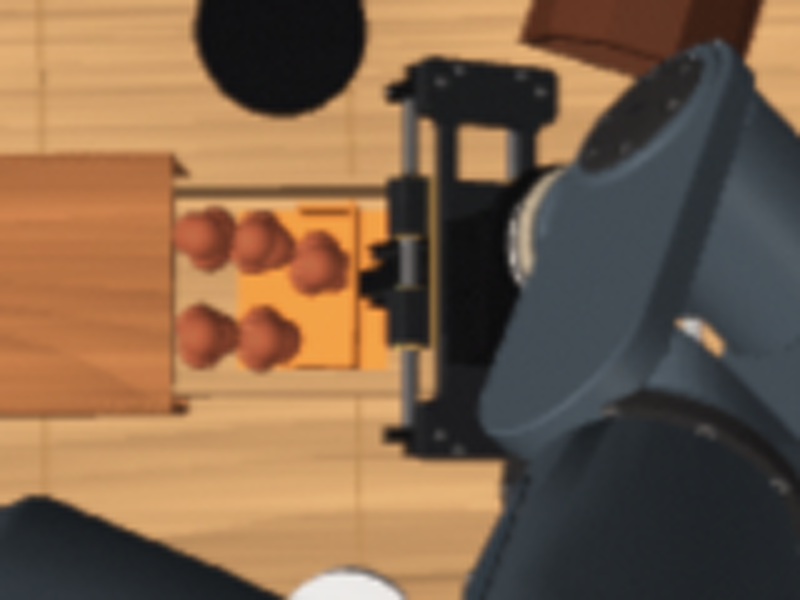

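play_rows --motion '[[[-2,0.3,4.8],[0,3.5,-0.2],0.0],[[-3.9,0.6,9.5],[0,7.1,-0.5],0.0],[[-5.2,0.6,14],[0,10.5,-0.5],0.0],[[-6.6,0.7,19.2],[0,14.1,-0.5],0.0],[[-8.2,0.7,24],[0,17.6,-0.5],0.0],[[-9.9,0.7,28.2],[0,21.1,-0.5],0.0],[[-9.9,0.7,28.2],[0,21.1,-0.5],0.0],[[-9.9,0.7,28.2],[0,21.1,-0.5],0.0]]'

```text
time_s: 14.95
position: [0.5988, -0.0462, 0.0957]
tcp_rot: [[0.011, 1.0, -0.021], [0.744, -0.022, -0.668], [-0.668, -0.008, -0.744]]
force: [-0.3, 0.3, -2.0]
opening: 0.18
```

```bash
python3 - <<'E'
from h import *
st();show();
pan,S=scoop_now()
go(*tool_for(pan+[0,0,.05],Sc(88.6,-20)))
go(*tool_for(pan+[0,0,.2],Sc(88.6,-20)))
snap("top","t11",(240,140,400,260),5)
snap("side","s11",(260,80,420,280),4)
E
```

```text
t 14.95 q [-34.4  49.5  85.1  39.   79.9 -52.3] p [ 0.5988 -0.0462  0.0957] F [-0.3  0.3 -2. ] M [-0.95  0.06 -0.01] op 0.18
[[0.011, 1.0, -0.021], [0.744, -0.022, -0.668], [-0.668, -0.008, -0.744]]
pan [0.6001 0.0321 0.0347] yaw,pitch(lipdown+),roll [ 88.6 -18.1   0.4]
shift [-33.1  -1.  -34. ] len 47.5 turn [-0.22  1.85  0.36] mag 1.9
shift [-133.4   -2.3 -145.6] len 197.5 turn [-0.22  1.85  0.36] mag 1.9
```

View pics/t11.png

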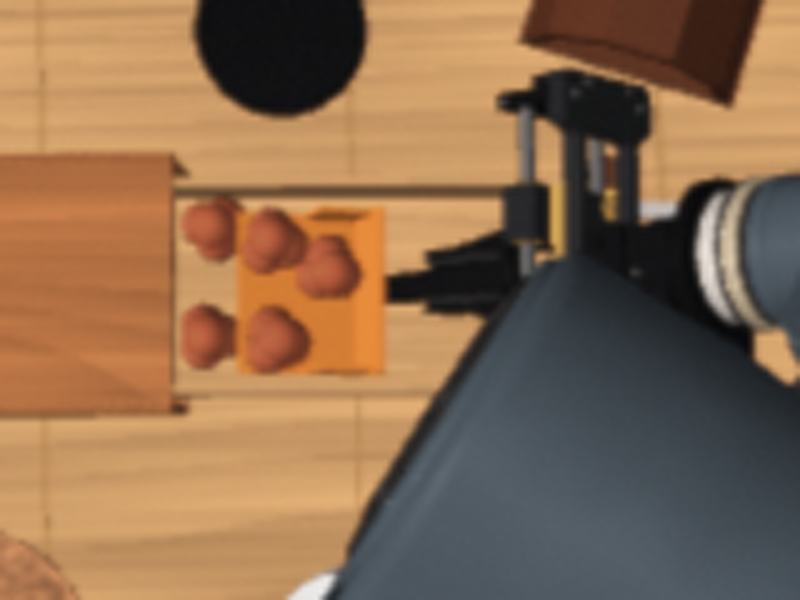

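View pics/s11.png

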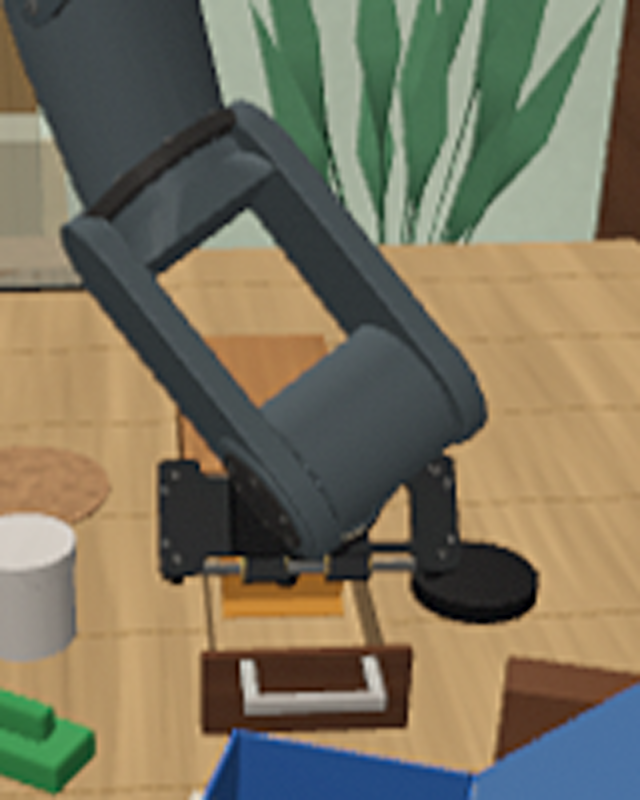

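play_rows --motion '[[[-8,0,-9],[0,1,0],0.0],[[-20,0,-22],[0,1.8,0],0.0],[[-40,-1,-44],[0,1.8,0],0.0],[[-62,-1,-68],[0,1.8,0],0.0],[[-85,-2,-93],[0,1.8,0],0.0],[[-108,-2,-118],[0,1.8,0],0.0],[[-125,-2,-137],[0,1.8,0],0.0],[[-133,-2,-146],[0,1.8,0],0.0]]'

```text
time_s: 15.85
position: [0.599, -0.0471, 0.2981]
tcp_rot: [[0.014, 1.0, -0.014], [0.763, -0.02, -0.646], [-0.646, -0.002, -0.764]]
force: [0.7, -0.2, -2.8]
opening: 0.183
```

```bash
python3 - <<'E'
from h import *
st();show();
snap("top","t12",(220,110,500,290),2.8)
snap("side","s12",(260,40,460,290),3)
E
```

```text
t 15.85 q [-35.   34.8  79.   39.7  97.5 -39.8] p [ 0.599  -0.0471  0.2981] F [ 0.7 -0.2 -2.8] M [-1.08  0.07 -0.03] op 0.183
[[0.014, 1.0, -0.014], [0.763, -0.02, -0.646], [-0.646, -0.002, -0.764]]
pan [0.6006 0.033  0.2394] yaw,pitch(lipdown+),roll [ 88.8 -19.9   0. ]
```

View pics/t12.png

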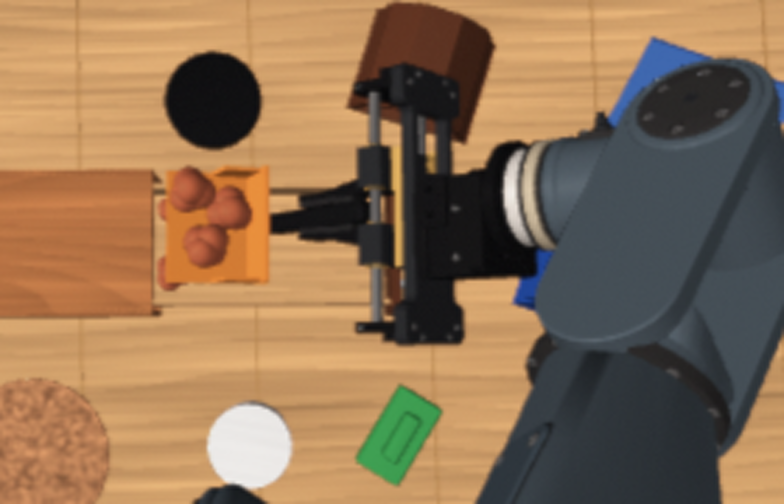

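View pics/s12.png

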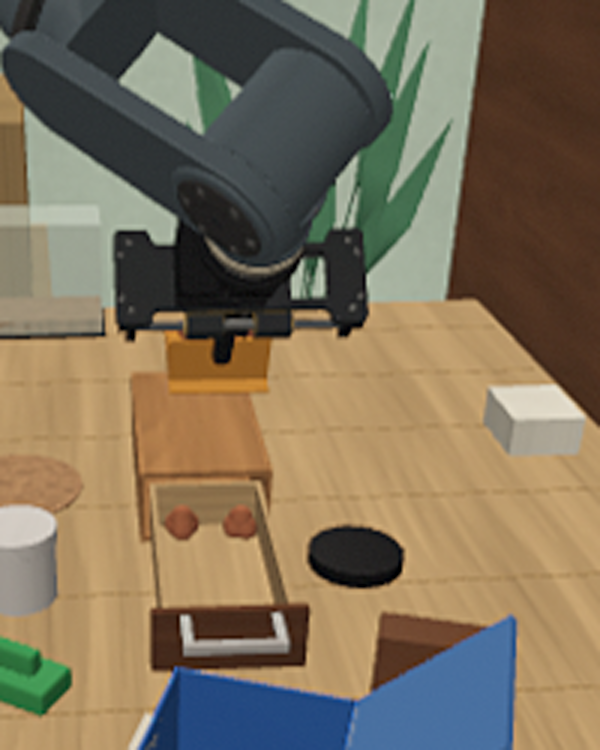

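```bash
python3 - <<'E'
from h import *
C=np.array([.577,-.346,0]); d=np.array([.375,.927,0])
go(*tool_for([.59,-.15,.24],Sc(80,-18)))
p=C-.045*d; p[2]=.215
go(*tool_for(p,Sc(70,-12)))
E
```

```text
shift [-140.5  -18.9  112.7] len 181.1 turn [ 5.74 -1.84  6.68] mag 9.0
shift [-303.9  -54.8  273.5] len 412.5 turn [13.06 -7.75 13.56] mag 20.4
```

play_rows --motion '[[[-15,-2,12],[0.6,-0.2,0.7],0.0],[[-40,-5,32],[1.6,-0.5,1.9],0.0],[[-70,-9,56],[2.9,-0.9,3.3],0.0],[[-100,-13,80],[4,-1.3,4.7],0.0],[[-125,-17,100],[5,-1.6,5.8],0.0],[[-140,-19,113],[5.7,-1.8,6.7],0.0],[[-140,-19,113],[5.7,-1.8,6.7],0.0]]'

```text
time_s: 16.65
position: [0.5749, -0.2304, 0.2962]
tcp_rot: [[0.129, 0.984, -0.125], [0.733, -0.179, -0.657], [-0.668, -0.007, -0.744]]
force: [0.3, -0.4, -2.9]
opening: 0.18
```

```bash
python3 - <<'E'
from h import *
st();show()
C=np.array([.577,-.346,0]); d=np.array([.375,.927,0])
p=C-.045*d; p[2]=.215
go(*tool_for(p,Sc(70,-12)))
snap("top","t13");snap("side","s13")
E
```

```text
t 16.65 q [-49.4  38.   71.4  36.1 103.  -41.1] p [ 0.5749 -0.2304  0.2962] F [ 0.3 -0.4 -2.9] M [-0.91  0.21 -0.05] op 0.18
[[0.129, 0.984, -0.125], [0.733, -0.179, -0.657], [-0.668, -0.007, -0.744]]
pan [ 0.5887 -0.1533  0.2352] yaw,pitch(lipdown+),roll [ 79.6 -18.2   0.3]
shift [-161.3    1.6  161.3] len 228.1 turn [ 6.63 -6.1   7.07] mag 11.5
```

View pics/t13.png

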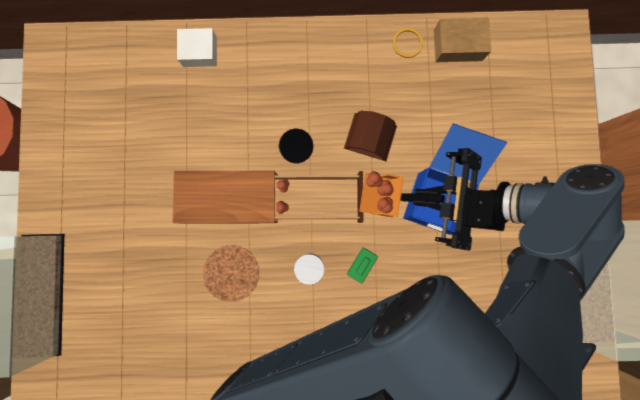

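View pics/s13.png

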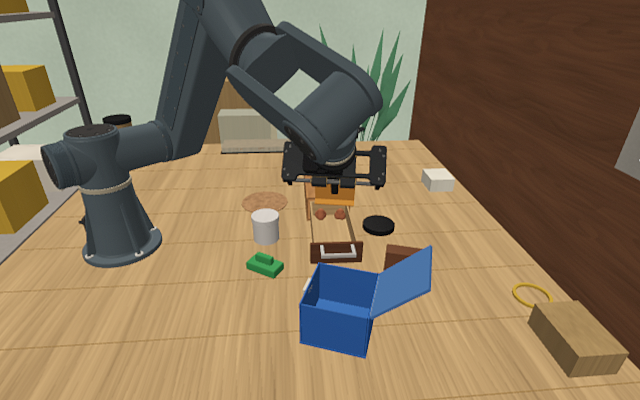

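```bash
python3 - <<'E'
from h import *
C=np.array([.577,-.346,0]); d=np.array([.375,.927,0])
p=C-.03*d; p[2]=.215
go(*tool_for(p,Sc(70,-14)))
E
```

```text
shift [-152.9    3.6  157.7] len 219.7 turn [ 6.67 -4.23  7.37] mag 10.8
```

play_rows --motion '[[[-12,0,12],[0.5,-0.3,0.6],0.0],[[-36,1,37],[1.5,-1,1.7],0.0],[[-63,1.5,65],[2.7,-1.7,3],0.0],[[-90,2,93],[3.9,-2.5,4.3],0.0],[[-117,3,121],[5,-3.2,5.6],0.0],[[-139,3.3,143],[6,-3.9,6.7],0.0],[[-153,3.6,158],[6.7,-4.2,7.4],0.0],[[-153,3.6,158],[6.7,-4.2,7.4],0.0]]'

```text
time_s: 17.55
position: [0.5402, -0.4461, 0.2817]
tcp_rot: [[0.239, 0.939, -0.249], [0.649, -0.345, -0.678], [-0.722, 0.0, -0.692]]
force: [-0.0, 0.4, -2.9]
opening: 0.184
```

```bash
python3 - <<'E'
from h import *
st();show()
C=np.array([.577,-.346,0]); d=np.array([.375,.927,0])
for pt in (0,15,30,45,60):
    S=Sc(69,pt); lip=C-.015*d; lip[2]=.15-.02*max(pt,0)/60
    go(*tool_for(lip-S@np.array([.035,0,.0]),S))
snap("top","t14",(220,80,620,330),2)
E
```

```text
t 17.55 q [-62.1  45.9  54.1  33.  109.2 -39.1] p [ 0.5402 -0.4461  0.2817] F [-0.   0.4 -2.9] M [-0.88  0.39 -0.04] op 0.184
[[0.239, 0.939, -0.249], [0.649, -0.345, -0.678], [-0.722, 0.0, -0.692]]
pan [ 0.5657 -0.3772  0.2149] yaw,pitch(lipdown+),roll [ 69.9 -13.8  -0.1]
shift [36.5 -1.8 33.2] len 49.3 turn [  0.74 -13.85   0.42] mag 13.9
shift [42.1 -1.4  4.8] len 42.4 turn [  0.82 -28.84   0.34] mag 28.9
shift [ 55.9  -1.  -22. ] len 60.1 turn [  0.88 -43.84   0.25] mag 43.9
shift [ 77.2  -0.5 -45.2] len 89.4 turn [  0.94 -58.84   0.15] mag 58.9
shift [ 1.047e+02 -1.000e-01 -6.280e+01] len 122.1 turn [ 9.800e-01 -7.384e+01  5.000e-02] mag 73.9
```

View pics/t14.png

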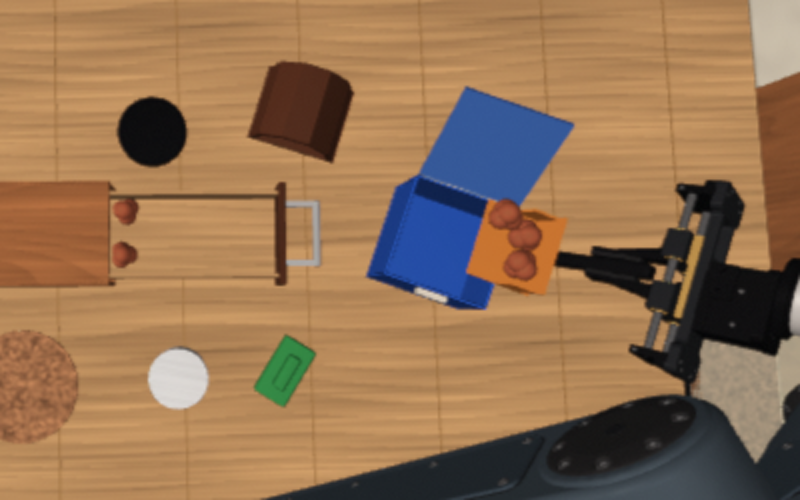

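play_rows --motion '[[[18,-1,17],[0.4,-7,0.2],0.0],[[36.5,-1.8,33],[0.7,-14,0.4],0.0],[[39,-1.6,19],[0.8,-21.4,0.4],0.0],[[42,-1.4,5],[0.8,-28.8,0.3],0.0],[[48,-1.2,-9],[0.8,-36.4,0.3],0.0],[[56,-1,-22],[0.9,-43.8,0.2],0.0],[[66,-0.8,-34],[0.9,-51.4,0.2],0.0],[[77,-0.5,-45],[0.9,-58.8,0.1],0.0]]'

```text
time_s: 18.4
position: [0.5706, -0.3593, 0.2602]
tcp_rot: [[-0.092, 0.935, -0.342], [-0.244, -0.354, -0.903], [-0.965, 0.0, 0.261]]
force: [-0.3, 0.0, -2.0]
opening: 0.178
```

```bash
python3 - <<'E'
from h import *
st();show()
C=np.array([.577,-.346,0]); d=np.array([.375,.927,0])
for pt in (55,68):
    S=Sc(69,pt); lip=C-.015*d; lip[2]=.135
    go(*tool_for(lip-S@np.array([.035,0,.0]),S))
snap("top","t15",(220,80,620,330),2)
snap("side","s15",(260,100,500,380),2)
E
```

```text
t 18.4 q [-35.1  31.8  74.5 -15.5  70.6  -9.5] p [ 0.5706 -0.3593  0.2602] F [-0.3  0.  -2. ] M [0.21 0.04 0.02] op 0.178
[[-0.092, 0.935, -0.342], [-0.244, -0.354, -0.903], [-0.965, 0.0, 0.261]]
pan [ 0.564  -0.3773  0.1628] yaw,pitch(lipdown+),roll [69.2 45.  -0.1]
shift [ -0.2   1.  -15.9] len 15.9 turn [ 0.29 -9.96 -0.17] mag 10.0
shift [ -0.8   1.1 -43.6] len 43.6 turn [  0.28 -22.96  -0.19] mag 23.0
```

View pics/t15.png

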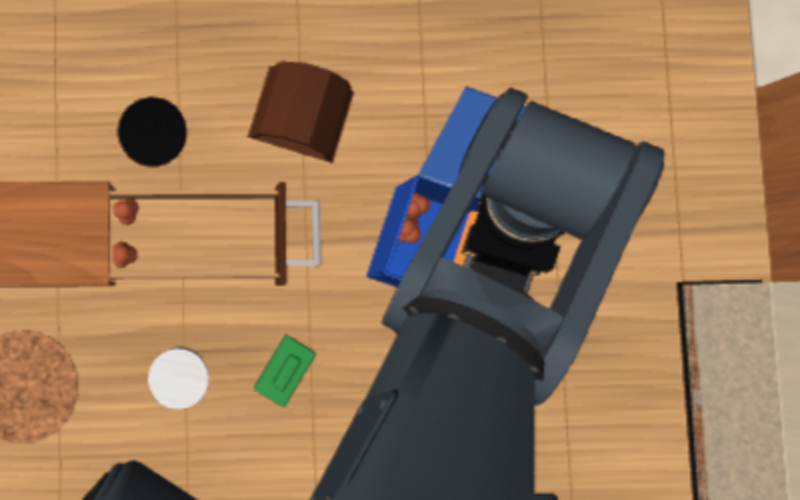

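View pics/s15.png

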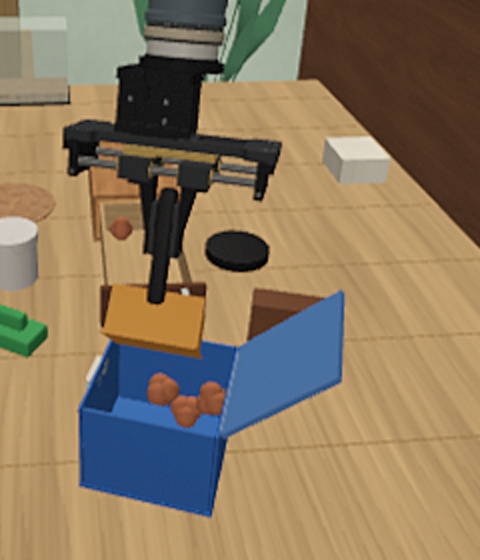

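```bash
python3 - <<'E'
from h import *
go(*tool_for([.57,-.34,.22],Sc(74,10)))
go(*tool_for([.5988,-.074,.20],Sc(88.6,3)))
E
```

```text
shift [-43.9  -3.6  40.7] len 60.0 turn [-4.370e+00  3.461e+01  2.000e-02] mag 34.9
shift [ -82.8  -55.3 -208.9] len 231.4 turn [-19.24  41.19  -1.84] mag 45.5
```

play_rows --motion '[[[-14,-1,12],[-1.2,8.6,0],0.0],[[-27,-2,24],[-2.4,17,0],0.0],[[-38,-3,10],[-5,22,0],0.0],[[-50,-10,-30],[-8,27,-0.5],0.0],[[-60,-20,-80],[-12,32,-1],0.0],[[-70,-35,-130],[-15,36,-1.5],0.0],[[-80,-48,-180],[-18,40,-1.8],0.0],[[-83,-55,-209],[-19.2,41.2,-1.8],0.0]]'

```text
time_s: 19.3
position: [0.5978, -0.1316, 0.2849]
tcp_rot: [[0.016, 0.999, -0.028], [0.452, -0.032, -0.891], [-0.892, 0.002, -0.453]]
force: [0.3, 0.3, -1.8]
opening: 0.183
```

```bash
python3 - <<'E'
from h import *
st();show()
go(*tool_for([.5988,-.070,.10],Sc(88.6,3)))
go(*tool_for([.5988,-.070,.020],Sc(88.6,3)))
snap("top","t16",(220,80,620,330),2)
E
```

```text
t 19.3 q [-34.3  30.7  76.2  22.5  88.4 -36.1] p [ 0.5978 -0.1316  0.2849] F [ 0.3  0.3 -1.8] M [-0.48  0.07  0.04] op 0.183
[[0.016, 0.999, -0.028], [0.452, -0.032, -0.891], [-0.892, 0.002, -0.453]]
pan [ 0.5997 -0.0806  0.1997] yaw,pitch(lipdown+),roll [88.2  3.  -0.2]
shift [93.7 -0.7 35.7] len 100.3 turn [-0.31  0.   -0.36] mag 0.5
shift [165.1  -0.9  71.9] len 180.0 turn [-0.31  0.   -0.36] mag 0.5
```

View pics/t16.png

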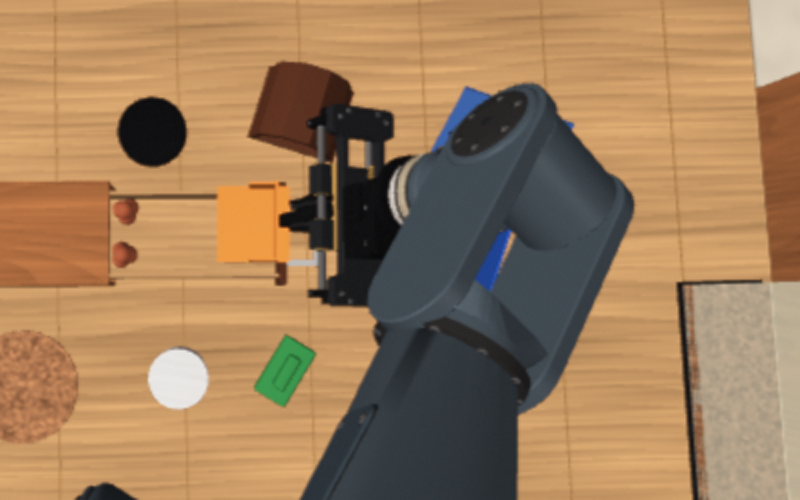

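```bash
python3 - <<'E'
from h import *
go(*tool_for([.5998,-.035,.10],Sc(88.6,3)))
go(*tool_for([.5998,-.035,.0195],Sc(88.6,3)))
E
```

```text
shift [106.3   0.5  10.6] len 106.8 turn [-0.13 -0.37 -0.1 ] mag 0.4
shift [177.8   0.6  47.5] len 184.1 turn [-0.13 -0.37 -0.1 ] mag 0.4
```

play_rows --motion '[[[25,0.3,2.5],[-0.1,-0.4,0],0.0],[[60,0.5,6],[-0.1,-0.4,0],0.0],[[106,0.5,11],[-0.1,-0.4,0],0.0],[[130,0.5,23],[-0.1,-0.4,0],0.0],[[155,0.6,36],[-0.1,-0.4,0],0.0],[[170,0.6,43.5],[-0.1,-0.4,0],0.0],[[177,0.6,47],[-0.1,-0.4,0],0.0],[[177,0.6,47],[-0.1,-0.4,0],0.0]]'

```text
time_s: 20.15
position: [0.6004, -0.0972, 0.1053]
tcp_rot: [[0.016, 0.999, -0.029], [0.443, -0.033, -0.896], [-0.897, 0.002, -0.443]]
force: [-1.0, -0.0, -1.5]
opening: 0.178
```

```bash
python3 - <<'E'
from h import *
st();show()
go(*tool_for([.6023,.055,.0172],Sc(88.6,3)))
E
```

```text
t 20.15 q [-31.3  41.9  86.4  24.8  67.2 -42.3] p [ 0.6004 -0.0972  0.1053] F [-1.  -0.  -1.5] M [-0.47  0.1  -0.03] op 0.178
[[0.016, 0.999, -0.029], [0.443, -0.033, -0.896], [-0.897, 0.002, -0.443]]
pan [ 0.6023 -0.0472  0.0196] yaw,pitch(lipdown+),roll [88.1  3.6 -0.2]
shift [ 47.5  -2.7 -89.4] len 101.3 turn [-0.36  0.63 -0.4 ] mag 0.8
```

play_rows --motion '[[[7,-1,-9],[-0.2,0.3,-0.2],0.0],[[12,-2,-19],[-0.4,0.6,-0.4],0.0],[[17,-2,-30],[-0.4,0.6,-0.4],0.0],[[22.5,-2.3,-41],[-0.4,0.6,-0.4],0.0],[[28,-2.4,-52],[-0.4,0.6,-0.4],0.0],[[33.5,-2.5,-63],[-0.4,0.6,-0.4],0.0],[[39,-2.6,-73],[-0.4,0.6,-0.4],0.0],[[41,-2.7,-76],[-0.4,0.6,-0.4],0.0]]'

```text
time_s: 20.95
position: [0.601, -0.0103, 0.1031]
tcp_rot: [[0.011, 1.0, -0.02], [0.45, -0.022, -0.893], [-0.893, 0.001, -0.45]]
force: [-1.9, -6.7, 8.6]
opening: 0.183
```

```bash
python3 - <<'E'
from h import *
st();show()
go(*tool_for([.6028,.06,.0172],Sc(88.6,3)))
snap("top","t17",(240,140,400,260),5)
E
```

```text
t 20.95 q [-24.3  40.9  90.1  27.7  63.1 -38.8] p [ 0.601  -0.0103  0.1031] F [-1.9 -6.7  8.6] M [-0.48  0.56  0.29] op 0.183
[[0.011, 1.0, -0.02], [0.45, -0.022, -0.893], [-0.893, 0.001, -0.45]]
pan [0.6023 0.0405 0.0178] yaw,pitch(lipdown+),roll [88.7  3.2 -0.1]
shift [  9.4   0.1 -16.9] len 19.3 turn [ 0.16  0.16 -0.04] mag 0.2
```

View pics/t17.png

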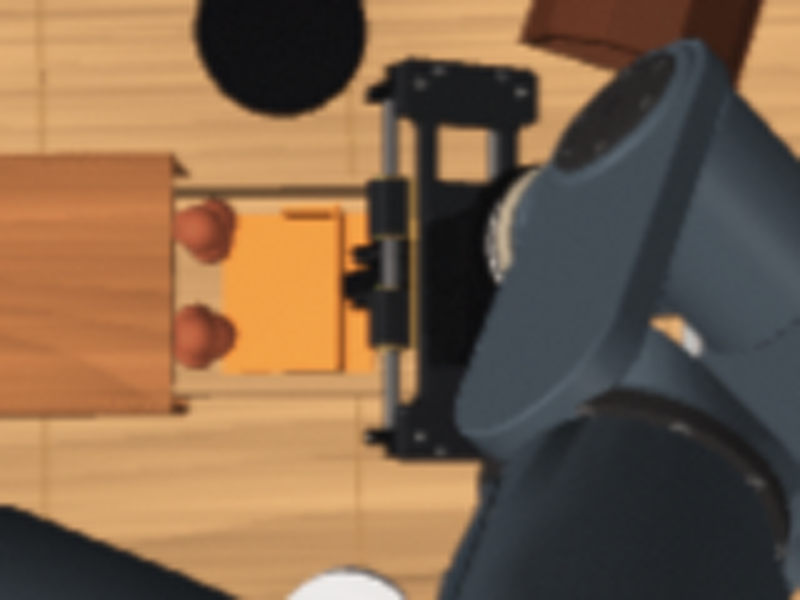

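play_rows --motion '[[[-0.7,0,-0.3],[0,0,0],0.0],[[1.2,0,-4],[0,0,0],0.0],[[3.2,0,-8],[0,0,0],0.0],[[3.2,0,-8],[0,0,0],0.0]]'

```text
time_s: 21.4
position: [0.6014, -0.0024, 0.1032]
tcp_rot: [[0.012, 1.0, -0.022], [0.451, -0.025, -0.892], [-0.893, 0.001, -0.451]]
force: [0.4, -2.3, 3.1]
opening: 0.183
```

```bash
python3 - <<'E'
from h import *
st();show()
snap("top","t18",(240,140,400,260),5)
E
```

```text
t 21.4 q [-23.6  40.8  90.4  28.   62.6 -38.3] p [ 0.6014 -0.0024  0.1032] F [ 0.4 -2.3  3.1] M [-0.51 -0.05 -0.1 ] op 0.183
[[0.012, 1.0, -0.022], [0.451, -0.025, -0.892], [-0.893, 0.001, -0.451]]
pan [0.6028 0.0484 0.0179] yaw,pitch(lipdown+),roll [88.6  3.1 -0.1]
```

View pics/t18.png

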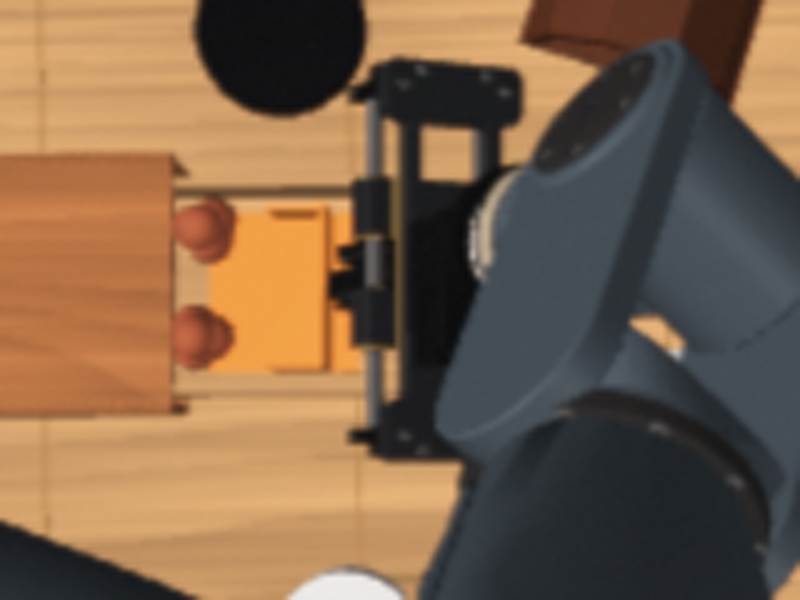

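play_rows --motion '[[[1.8,0,-3.6],[0,0,0],0.0],[[3.6,0,-7.1],[0,0,0],0.0],[[5.2,0,-10.2],[0,0,0],0.0],[[5.2,0,-10.2],[0,0,0],0.0]]'

```text
time_s: 21.85
position: [0.6014, 0.0093, 0.1031]
tcp_rot: [[0.011, 1.0, -0.022], [0.451, -0.024, -0.892], [-0.892, -0.0, -0.451]]
force: [1.0, -2.8, 3.3]
opening: 0.184
```

```bash
python3 - <<'E'
from h import *
st();show()
snap("top","t19",(240,140,400,260),5)
E
```

```text
t 21.85 q [-22.6  40.7  90.7  28.4  62.1 -37.7] p [0.6014 0.0093 0.1031] F [ 1.  -2.8  3.3] M [-0.48 -0.1  -0.21] op 0.184
[[0.011, 1.0, -0.022], [0.451, -0.024, -0.892], [-0.892, -0.0, -0.451]]
pan [0.6027 0.0601 0.0179] yaw,pitch(lipdown+),roll [88.6  3.1 -0.1]
```

View pics/t19.png

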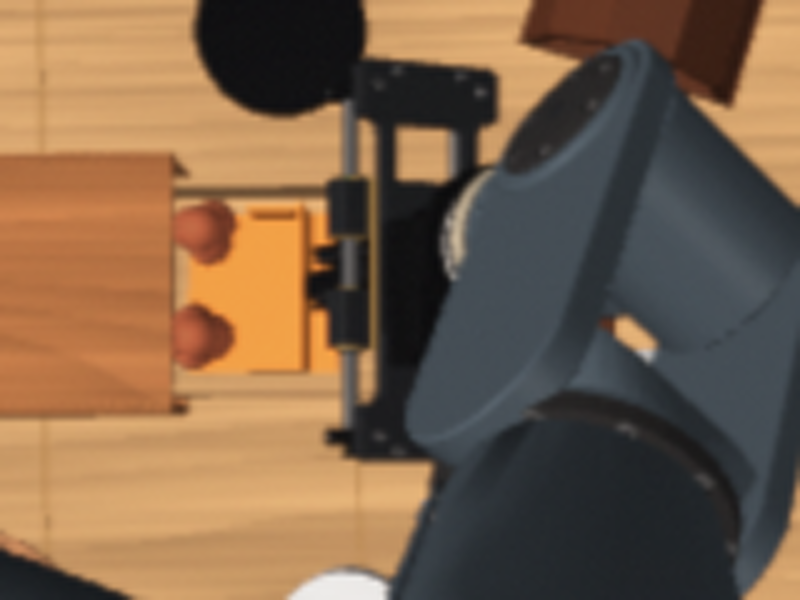

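play_rows --motion '[[[0.9,0,-1.8],[0,0,0],0.0],[[1.8,0,-3.6],[0,0,0],0.0],[[2,0,-4],[0,0,0],0.0],[[2,0,-4],[0,0,0],0.0]]'

```text
time_s: 22.3
position: [0.6014, 0.0131, 0.1032]
tcp_rot: [[0.011, 1.0, -0.021], [0.45, -0.024, -0.892], [-0.893, -0.0, -0.451]]
force: [0.3, -3.9, 5.7]
opening: 0.185
```

```bash
python3 - <<'E'
from h import *
st();show()
pan,S=scoop_now()
h=pan+S@np.array([-.05,0,0]); print(h)
for pt,dz in((-4,0),(-11,.0),(-18,.002),(-22,.003)):
    S2=Sc(88.6,pt); go(*tool_for(h+[0,0,dz]-S2@np.array([-.05,0,0]),S2))
E
```

```text
t 22.3 q [-22.2  40.6  90.8  28.5  61.9 -37.4] p [0.6014 0.0131 0.1032] F [ 0.3 -3.9  5.7] M [-0.59 -0.07 -0.07] op 0.185
[[0.011, 1.0, -0.021], [0.45, -0.024, -0.892], [-0.893, -0.0, -0.451]]
pan [0.6028 0.0639 0.0179] yaw,pitch(lipdown+),roll [88.6  3.1 -0.1]
[0.60157817 0.01394244 0.02064525]
shift [-3.9  0.1  9.5] len 10.3 turn [ 0.06  7.14 -0.05] mag 7.1
shift [-6.6  0.1 19.2] len 20.3 turn [ 0.06 14.14 -0.06] mag 14.1
shift [-9.9  0.1 28.3] len 30.0 turn [ 0.05 21.14 -0.06] mag 21.1
shift [-11.1   0.1  33.6] len 35.4 turn [ 0.05 25.14 -0.06] mag 25.1
```

play_rows --motion '[[[-2,0,4.8],[0,3.5,0],0.0],[[-3.9,0,9.5],[0,7.1,0],0.0],[[-5.2,0,14],[0,10.5,0],0.0],[[-6.6,0,19.2],[0,14.1,0],0.0],[[-8.2,0,24],[0,17.6,0],0.0],[[-9.9,0,28.2],[0,21.1,0],0.0],[[-11.1,0,33.6],[0,25.1,0],0.0],[[-11.1,0,33.6],[0,25.1,0],0.0]]'

```text
time_s: 23.1
position: [0.5989, -0.0221, 0.0947]
tcp_rot: [[0.016, 1.0, -0.02], [0.788, -0.025, -0.615], [-0.616, -0.006, -0.788]]
force: [-0.8, -0.8, -2.4]
opening: 0.184
```

```bash
python3 - <<'E'
from h import *
st();show();
pan,S=scoop_now()
go(*tool_for(pan+[0,-.01,.2],Sc(88.6,-22)))
snap("top","t20",(240,140,400,260),5)
E
```

```text
t 23.1 q [-33.7  50.7  86.1  42.3  80.8 -53.8] p [ 0.5989 -0.0221  0.0947] F [-0.8 -0.8 -2.4] M [-0.97  0.07  0.05] op 0.184
[[0.016, 1.0, -0.02], [0.788, -0.025, -0.615], [-0.616, -0.006, -0.788]]
pan [0.6008 0.0601 0.0392] yaw,pitch(lipdown+),roll [ 88.4 -22.1   0.3]
shift [-131.    -1.1 -151.6] len 200.4 turn [-0.26 -0.09  0.1 ] mag 0.3
```

View pics/t20.png

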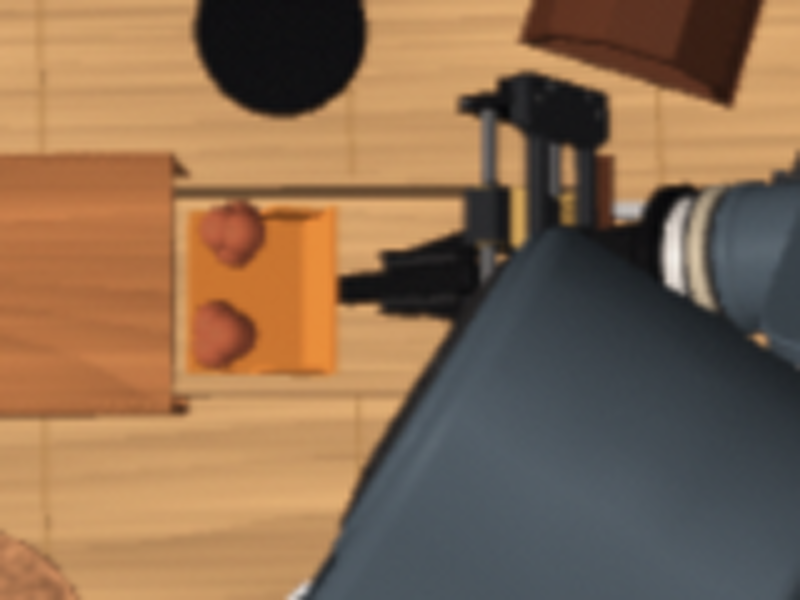

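play_rows --motion '[[[-5,0,-6],[0,0,0],0.0],[[-15,0,-17],[0,0,0],0.0],[[-33,0,-38],[0,0,0],0.0],[[-55,-1,-64],[0,0,0],0.0],[[-80,-1,-93],[0,0,0],0.0],[[-105,-1,-121],[0,0,0],0.0],[[-122,-1,-141],[0,0,0],0.0],[[-131,-1,-152],[0,0,0],0.0]]'

```text
time_s: 23.95
position: [0.5993, -0.0301, 0.3026]
tcp_rot: [[0.02, 1.0, -0.01], [0.785, -0.022, -0.619], [-0.619, 0.004, -0.785]]
force: [-0.2, 0.5, -1.7]
opening: 0.18
```

```bash
python3 - <<'E'
from h import *
st();show();
snap("top","t21",(220,80,620,330),2)
snap("side","s21",(260,60,480,380),1.8)
go(*tool_for([.59,-.15,.24],Sc(80,-20)))
E
```

```text
t 23.95 q [-34.3  34.5  80.   41.7  97.4 -39.9] p [ 0.5993 -0.0301  0.3026] F [-0.2  0.5 -1.7] M [-0.93  0.08  0.01] op 0.18
[[0.02, 1.0, -0.01], [0.785, -0.022, -0.619], [-0.619, 0.004, -0.785]]
pan [0.6016 0.0519 0.2467] yaw,pitch(lipdown+),roll [ 88.8 -21.8  -0.4]
shift [-154.7  -19.   125.3] len 200.0 turn [ 5.72 -1.83  6.53] mag 8.9
```

View pics/t21.png

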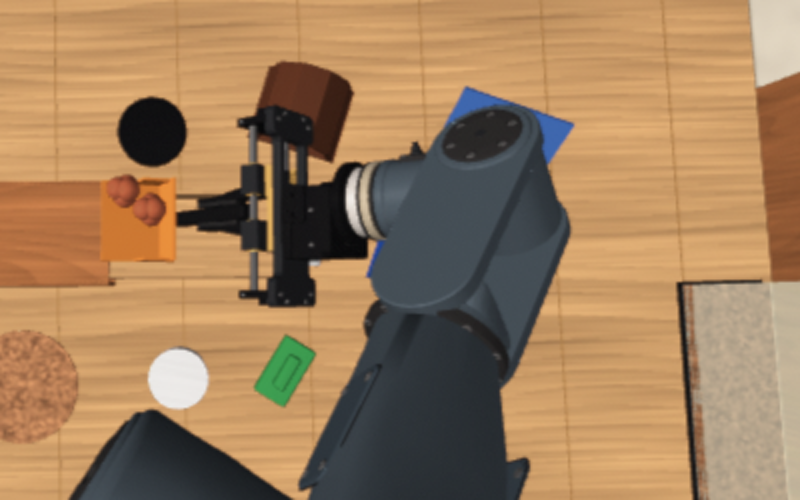

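View pics/s21.png

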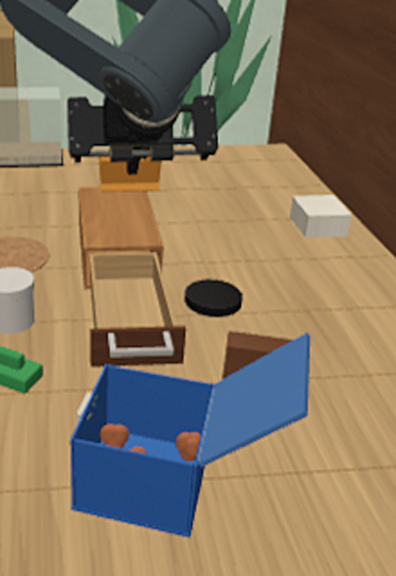

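play_rows --motion '[[[-15,-2,12],[0.6,-0.2,0.7],0.0],[[-42,-5,34],[1.6,-0.5,1.9],0.0],[[-75,-9,61],[2.9,-0.9,3.3],0.0],[[-108,-13,87],[4,-1.3,4.6],0.0],[[-137,-17,111],[5,-1.6,5.7],0.0],[[-155,-19,125],[5.7,-1.8,6.5],0.0],[[-155,-19,125],[5.7,-1.8,6.5],0.0]]'

```text
time_s: 24.75
position: [0.5746, -0.2333, 0.2934]
tcp_rot: [[0.132, 0.984, -0.122], [0.756, -0.179, -0.63], [-0.642, -0.009, -0.767]]
force: [-0.0, 0.0, -2.9]
opening: 0.184
```

```bash
python3 - <<'E'
from h import *
st();show()
C=np.array([.577,-.346,0]); d=np.array([.375,.927,0])
p=C-.03*d; p[2]=.215
go(*tool_for(p,Sc(70,-16)))
E
```

```text
t 24.75 q [-50.   39.   71.1  37.2 104.1 -41.5] p [ 0.5746 -0.2333  0.2934] F [-0.   0.  -2.9] M [-0.88  0.23 -0.01] op 0.184
[[0.132, 0.984, -0.122], [0.756, -0.179, -0.63], [-0.642, -0.009, -0.767]]
pan [ 0.5886 -0.1541  0.2352] yaw,pitch(lipdown+),roll [ 79.5 -20.2   0.5]
shift [-155.4    3.8  148.8] len 215.2 turn [ 6.16 -4.1   7.47] mag 10.5
```

play_rows --motion '[[[-12,0,11],[0.5,-0.3,0.6],0.0],[[-36,1,35],[1.4,-1,1.7],0.0],[[-63,1.5,61],[2.5,-1.7,3],0.0],[[-90,2,87],[3.6,-2.4,4.3],0.0],[[-117,3,112],[4.6,-3.1,5.6],0.0],[[-141,3.4,135],[5.6,-3.7,6.7],0.0],[[-155,3.8,149],[6.2,-4.1,7.5],0.0],[[-155,3.8,149],[6.2,-4.1,7.5],0.0]]'

```text
time_s: 25.55
position: [0.5408, -0.4433, 0.2792]
tcp_rot: [[0.244, 0.94, -0.237], [0.676, -0.34, -0.654], [-0.696, -0.001, -0.718]]
force: [-0.0, 0.9, -2.4]
opening: 0.179
```

```bash
python3 - <<'E'
from h import *
st();show()
C=np.array([.577,-.346,0]); d=np.array([.375,.927,0])
for pt in (0,15,30,45,60):
    S=Sc(69,pt); lip=C-.005*d; lip[2]=.15-.015*max(pt,0)/60
    go(*tool_for(lip-S@np.array([.035,0,.0]),S))
snap("top","t22",(220,80,620,330),2)
E
```

```text
t 25.55 q [-62.3  46.8  54.   34.4 110.3 -39.4] p [ 0.5408 -0.4433  0.2792] F [-0.   0.9 -2.4] M [-0.83  0.33  0.05] op 0.179
[[0.244, 0.94, -0.237], [0.676, -0.34, -0.654], [-0.696, -0.001, -0.718]]
pan [ 0.5667 -0.3719  0.2153] yaw,pitch(lipdown+),roll [ 70.1 -16.   -0. ]
shift [38.6 -1.  27.8] len 47.6 turn [  0.93 -16.     0.67] mag 16.0
shift [44.4 -0.5 -1.3] len 44.4 turn [  1.03 -31.     0.56] mag 31.0
shift [ 58.3   0.  -28.4] len 64.9 turn [  1.13 -46.     0.45] mag 46.0
shift [ 79.6   0.6 -51.6] len 94.9 turn [  1.21 -61.     0.32] mag 61.0
shift [106.9   1.3 -69.1] len 127.3 turn [  1.29 -76.     0.19] mag 76.0
```

View pics/t22.png

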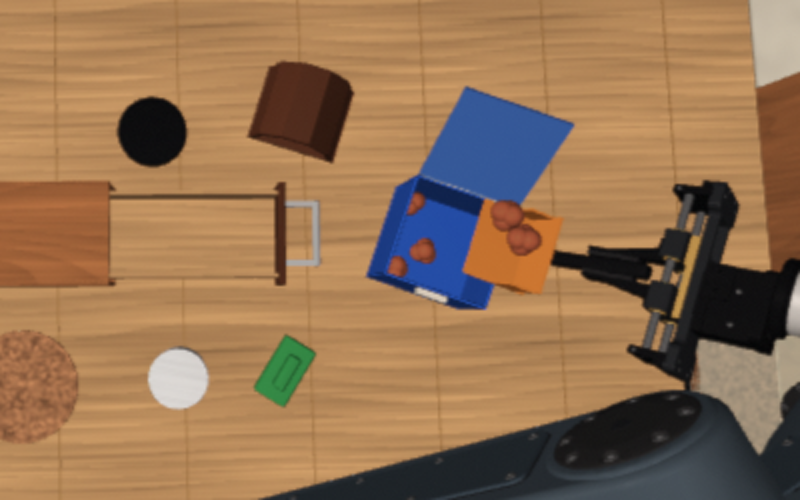

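play_rows --motion '[[[19,-5,14],[0.4,-8,0.3],0.0],[[38.6,-9,28],[0.9,-16,0.7],0.0],[[41,-9,13],[1,-23.5,0.6],0.0],[[44.4,-8.5,-1],[1,-31,0.6],0.0],[[51,-8,-15],[1,-38.5,0.5],0.0],[[58.3,-8,-28],[1.1,-46,0.5],0.0],[[69,-8,-40],[1.1,-53.5,0.4],0.0],[[79.6,-7.5,-51],[1.2,-61,0.3],0.0]]'

```text
time_s: 26.4
position: [0.5664, -0.3478, 0.2634]
tcp_rot: [[-0.092, 0.935, -0.343], [-0.246, -0.355, -0.902], [-0.965, 0.001, 0.263]]
force: [0.1, 0.2, -1.9]
opening: 0.181
```

```bash
python3 - <<'E'
from h import *
st();show()
snap("side","s23",(260,100,500,380),2)
go(*tool_for([.55,-.37,.25],Sc(74,0)))
E
```

```text
t 26.4 q [-34.4  30.9  75.7 -15.7  70.5  -8.7] p [ 0.5664 -0.3478  0.2634] F [ 0.1  0.2 -1.9] M [ 0.13  0.04 -0.06] op 0.181
[[-0.092, 0.935, -0.343], [-0.246, -0.355, -0.902], [-0.965, 0.001, 0.263]]
pan [ 0.5597 -0.3659  0.166 ] yaw,pitch(lipdown+),roll [69.2 45.1 -0.1]
shift [-45.1  -2.8 104.6] len 113.9 turn [-4.5  44.99 -0.54] mag 45.2
```

View pics/s23.png

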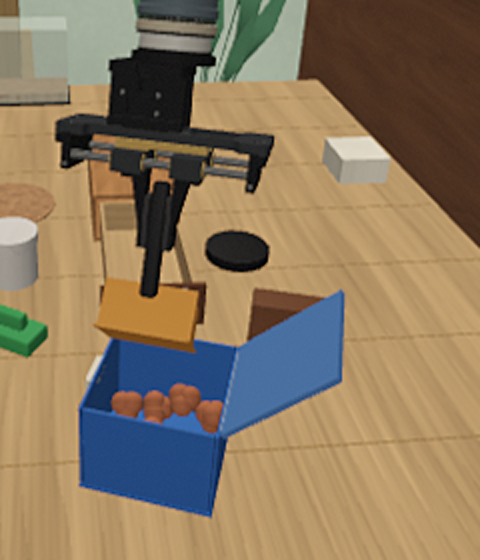

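```bash
python3 - <<'E'
from h import *
c=load("t13"); hsv=cv2.cvtColor(c["img"],cv2.COLOR_BGR2HSV)
crop("t13","t13m",190,230,280,320,6)
go(*tool_for([.58,-.2,.25],Sc(80,0)))
E
```

```text
shift [-89.4 -28.2 -60.1] len 111.4 turn [-10.6   44.88  -1.33] mag 46.1
```

View pics/t13m.png

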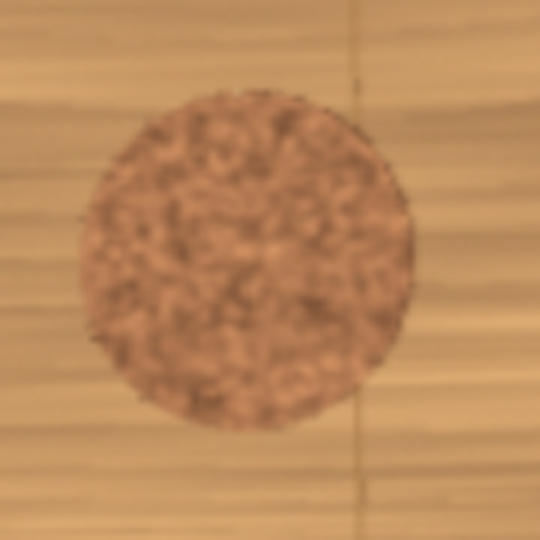

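play_rows --motion '[[[-14,-1,10],[-1,8.5,0],0.0],[[-27,-2,18],[-2,17,0],0.0],[[-36,-2,20],[-3,25.5,-0.3],0.0],[[-42,-2,15],[-4,34,-0.5],0.0],[[-50,-5,-5],[-6,40,-0.6],0.0],[[-60,-12,-35],[-8,44,-0.8],0.0]]'

```text
time_s: 27.05
position: [0.572, -0.3016, 0.3106]
tcp_rot: [[0.114, 0.974, -0.196], [0.476, -0.227, -0.85], [-0.872, 0.004, -0.489]]
force: [-0.2, 0.5, -1.5]
opening: 0.181
```

```bash
python3 - <<'E'
from h import *
c=load("t13"); print(at_z(c,231.2,273.2,.004))
st();show()
go(*tool_for([.53,0.05,.25],Sc(110,0)))
go(*tool_for([.45,.2,.22],Sc(150,0)))
E
```

```text
[0.39442427 0.23121807 0.004     ]
t 27.05 q [-48.9  33.8  67.1  23.7  96.5 -36.8] p [ 0.572  -0.3016  0.3106] F [-0.2  0.5 -1.5] M [-0.49  0.16  0.04] op 0.181
[[0.114, 0.974, -0.196], [0.476, -0.227, -0.85], [-0.872, 0.004, -0.489]]
pan [ 0.5848 -0.2486  0.2276] yaw,pitch(lipdown+),roll [76.9  0.6 -0.3]
shift [ 121.   -90.3 -260.7] len 301.2 turn [-28.63   0.63 -16.6 ] mag 33.1
shift [ 224.3 -179.6 -384.1] len 479.7 turn [-63.43   0.61 -36.34] mag 73.1
```

play_rows --motion '[[[10,-8,-22],[-2.5,0,-1.4],0.0],[[28,-21,-60],[-6.6,0.1,-3.8],0.0],[[46,-34,-98],[-10.8,0.2,-6.2],0.0],[[64,-48,-138],[-15,0.3,-8.8],0.0],[[82,-61,-176],[-19.4,0.4,-11.2],0.0],[[100,-75,-216],[-23.7,0.5,-13.7],0.0],[[116,-86,-249],[-27.4,0.6,-15.9],0.0],[[121,-90,-261],[-28.6,0.6,-16.6],0.0]]'

```text
time_s: 27.85
position: [0.5478, 0.0051, 0.3325]
tcp_rot: [[-0.178, 0.936, 0.303], [0.463, 0.352, -0.814], [-0.868, -0.005, -0.496]]
force: [0.1, 0.2, -2.1]
opening: 0.182
```

```bash
python3 - <<'E'
from h import *
st();show()
go(*tool_for([.45,.2,.20],Sc(150,0)))
go(*tool_for([.395,.231,.06],Sc(173,0)))
E
```

```text
t 27.85 q [-23.1  25.7  78.4  21.   97.1 -45. ] p [0.5478 0.0051 0.3325] F [ 0.1  0.2 -2.1] M [-0.51 -0.1  -0.02] op 0.182
[[-0.178, 0.936, 0.303], [0.463, 0.352, -0.814], [-0.868, -0.005, -0.496]]
pan [0.5282 0.0566 0.2499] yaw,pitch(lipdown+),roll [110.6   0.2   0.2]
shift [ 129.8   12.4 -126.3] len 181.5 turn [-34.26   0.07 -19.44] mag 39.4
shift [ 283.9  -13.6 -113.7] len 306.2 turn [-5.421e+01 -1.000e-02 -3.089e+01] mag 62.4
```

play_rows --motion '[[[10,1,-10],[-3,0,-1.7],0.0],[[35,3,-34],[-9,0,-5.2],0.0],[[60,6,-58],[-16,0,-9],0.0],[[85,8,-83],[-22.5,0,-12.8],0.0],[[110,10.5,-107],[-29,0,-16.5],0.0],[[125,12,-122],[-33,0,-18.8],0.0],[[130,12.4,-126],[-34.3,0,-19.4],0.0]]'

```text
time_s: 28.55
position: [0.4998, 0.1694, 0.2803]
tcp_rot: [[-0.431, 0.503, 0.749], [0.249, 0.864, -0.437], [-0.867, -0.002, -0.498]]
force: [-0.3, -0.8, -2.0]
opening: 0.185
```

```bash
python3 - <<'E'
from h import *
st();show()
go(*tool_for([.4,.231,.10],Sc(173,0)))
go(*tool_for([.395,.231,.03],Sc(173,0)))
E
```

```text
t 28.55 q [ -1.6  30.3  79.   13.8  97.4 -62.9] p [0.4998 0.1694 0.2803] F [-0.3 -0.8 -2. ] M [-0.28 -0.37 -0.03] op 0.185
[[-0.431, 0.503, 0.749], [0.249, 0.864, -0.437], [-0.867, -0.002, -0.498]]
pan [0.4519 0.1972 0.1979] yaw,pitch(lipdown+),roll [149.8   0.    0. ]
shift [117.9  25.1  -8.7] len 120.8 turn [-2.011e+01  1.000e-02 -1.151e+01] mag 23.2
shift [180.8  22.7  22.4] len 183.6 turn [-2.011e+01  1.000e-02 -1.151e+01] mag 23.2
```

play_rows --motion '[[[20,4,-2],[-3.4,0,-2],0.0],[[50,10,-4],[-9,0,-5],0.0],[[80,17,-6],[-15,0,-8.5],0.0],[[118,25,-9],[-20.1,0,-11.5],0.0],[[150,24,7],[-20.1,0,-11.5],0.0],[[170,23,17],[-20.1,0,-11.5],0.0],[[181,23,22],[-20.1,0,-11.5],0.0],[[181,23,22],[-20.1,0,-11.5],0.0]]'

```text
time_s: 29.35
position: [0.4514, 0.2213, 0.1117]
tcp_rot: [[-0.496, 0.13, 0.859], [0.063, 0.992, -0.114], [-0.866, -0.003, -0.5]]
force: [-0.4, -0.5, -0.9]
opening: 0.183
```

```bash
python3 - <<'E'
from h import *
st();show()
go(*tool_for([.3945,.231,.006],Sc(173,0)))
c=snap("side","s24",(230,150,350,240),6)
pan,S=scoop_now()
for n,v in {"lipL":[.035,.045,.0025],"lipR":[.035,-.045,.0025],"bwL":[-.035,.045,.05],"bwR":[-.035,-.045,.05],"heelL":[-.05,.045,.0025],"heelR":[-.05,-.045,.0025]}.items():
    w=pan+S@np.array(v); print(n,np.round((proj(c,w)-[230,150])*6))
E
```

```text
t 29.35 q [  8.5  42.   87.    7.9  80.2 -77.4] p [0.4514 0.2213 0.1117] F [-0.4 -0.5 -0.9] M [-0.09 -0.48  0.  ] op 0.183
[[-0.496, 0.13, 0.859], [0.063, 0.992, -0.114], [-0.866, -0.003, -0.5]]
pan [0.3964 0.2284 0.0294] yaw,pitch(lipdown+),roll [ 1.725e+02 -1.000e-01  1.000e-01]
shift [21.3  2.7  9.6] len 23.6 turn [-0.43 -0.07 -0.17] mag 0.5
lipL [132. 301.]
lipR [161. 229.]
bwL [252. 228.]
bwR [275. 160.]
heelL [283. 305.]
heelR [304. 233.]
```

View pics/s24.png

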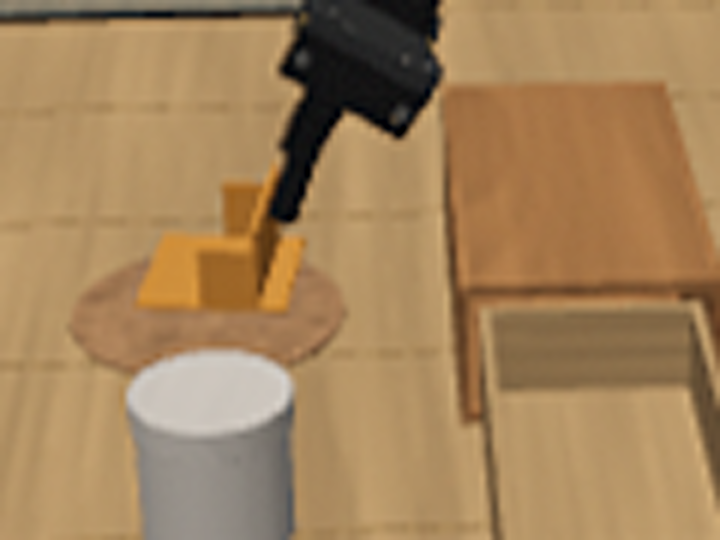

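play_rows --motion '[[[7,2,3],[-0.4,0,0],0.0],[[14,2.7,6],[-0.4,0,0],0.0],[[19,2.7,8.5],[-0.4,0,0],0.0],[[21,2.7,9.5],[-0.4,0,0],0.0],[[22,2.7,10.1],[-0.4,0,0],0.0],[[22,2.7,10.1],[-0.4,0,0],0.0]]'

```text
time_s: 30.0
position: [0.4502, 0.2247, 0.0882]
tcp_rot: [[-0.494, 0.123, 0.861], [0.063, 0.992, -0.106], [-0.867, 0.002, -0.498]]
force: [-0.1, -1.4, -1.1]
opening: 0.183
```

```bash
python3 - <<'E'
from h import *
st();show()
E
```

```text
t 30.0 q [  8.8  43.9  87.6   8.1  77.5 -77.9] p [0.4502 0.2247 0.0882] F [-0.1 -1.4 -1.1] M [ 0.01 -0.41  0.01] op 0.183
[[-0.494, 0.123, 0.861], [0.063, 0.992, -0.106], [-0.867, 0.002, -0.498]]
pan [0.3953 0.2318 0.0058] yaw,pitch(lipdown+),roll [172.9   0.   -0.2]
```

Lower in ~1 mm steps until contact.

play_rows --motion '[[[0.4,0,0.3],[0,0,0],0.0],[[0.9,0,0.5],[0,0,0],0.0],[[0.9,0,0.5],[0,0,0],0.0]]'

```text
time_s: 30.3
position: [0.4502, 0.2247, 0.0873]
tcp_rot: [[-0.494, 0.123, 0.861], [0.063, 0.992, -0.106], [-0.867, 0.002, -0.498]]
force: [0.3, 1.1, -2.0]
opening: 0.178
```

play_rows --motion '[[[0.4,0,0.3],[0,0,0],0.0],[[0.8,0,0.4],[0,0,0],0.0],[[0.8,0,0.4],[0,0,0],0.0]]'

```text
time_s: 30.6
position: [0.4503, 0.2247, 0.0866]
tcp_rot: [[-0.494, 0.123, 0.861], [0.063, 0.992, -0.106], [-0.867, 0.002, -0.498]]
force: [1.3, -0.4, -0.2]
opening: 0.182
```

```bash
python3 - <<'E'
from h import *
st();show()
E
```

```text
t 30.6 q [  8.8  44.   87.6   8.1  77.4 -77.9] p [0.4503 0.2247 0.0866] F [ 1.3 -0.4 -0.2] M [-0.09 -0.23  0.02] op 0.182
[[-0.494, 0.123, 0.861], [0.063, 0.992, -0.106], [-0.867, 0.002, -0.498]]
pan [0.3955 0.2318 0.0042] yaw,pitch(lipdown+),roll [ 1.729e+02  1.000e-01 -2.000e-01]
```

play_rows --motion '[[[0.3,0,0.2],[0,0,0],0.0],[[0.3,0,0.2],[0,0,0],0.25],[[0.3,0,0.2],[0,0,0],0.4],[[0.3,0,0.2],[0,0,0],0.55],[[0.3,0,0.2],[0,0,0],0.55],[[0.3,0,0.2],[0,0,0],0.55]]'

```text
time_s: 31.2
position: [0.45, 0.2247, 0.0859]
tcp_rot: [[-0.494, 0.123, 0.86], [0.063, 0.992, -0.106], [-0.867, 0.001, -0.498]]
force: [-0.3, -0.1, -0.3]
opening: 0.506
```

play_rows --motion '[[[-10,0,0],[0,0,0],0.55],[[-30,0,0],[0,0,0],0.55],[[-60,0,0],[0,0,0],0.55],[[-95,0,0],[0,0,0],0.55],[[-130,0,0],[0,0,0],0.55],[[-160,0,0],[0,0,0],0.55],[[-180,0,0],[0,0,0],0.55]]'

```text
time_s: 31.9
position: [0.541, 0.2132, 0.2449]
tcp_rot: [[-0.49, 0.124, 0.863], [0.063, 0.992, -0.106], [-0.869, 0.003, -0.494]]
force: [-1.0, 0.4, 0.1]
opening: 0.552
```

```bash
python3 - <<'E'
from h import *
st()
snap("side","s25",(230,120,430,360),2.5);snap("top","t25",(160,150,420,310),3)
go([.5935,-.24,.24],down(88.6))
E
```

```text
t 31.9 q [  6.8  38.6  68.2   7.1 101.9 -76.5] p [0.541  0.2132 0.2449] F [-1.   0.4  0.1] M [-0.02 -0.32 -0.  ] op 0.552
[[-0.49, 0.124, 0.863], [0.063, 0.992, -0.106], [-0.869, 0.003, -0.494]]
shift [ -49.8 -443.4   95.3] len 456.2 turn [ -5.56 -29.4   -1.66] mag 30.0
```

View pics/s25.png

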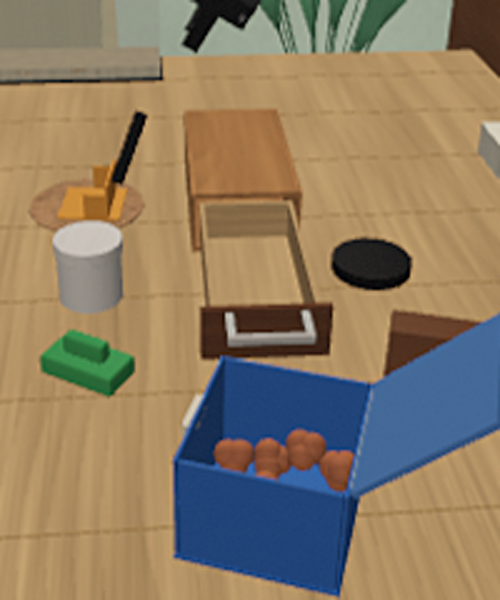

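View pics/t25.png

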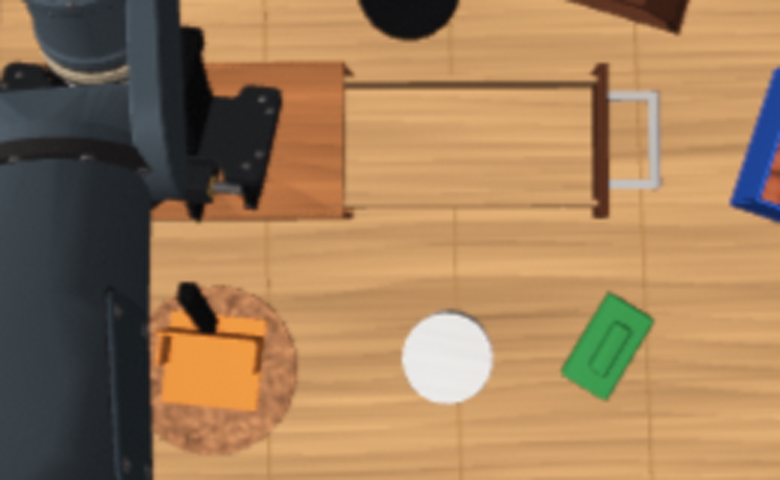

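```bash
python3 - <<'E'
from h import *
go([.597,-.187,.24],down(88.6))
E
```

```text
shift [ -48.1 -390.3   92.6] len 404.0 turn [ -5.56 -29.4   -1.66] mag 30.0
```

play_rows --motion '[[[-6,-48,12],[-0.7,-3.7,-0.2],0.35],[[-12,-97,23],[-1.4,-7.4,-0.4],0.35],[[-18,-146,35],[-2.1,-11,-0.6],0.35],[[-24,-195,46],[-2.8,-14.7,-0.8],0.35],[[-30,-244,58],[-3.5,-18.4,-1],0.35],[[-36,-292,69],[-4.2,-22,-1.2],0.35],[[-42,-341,81],[-4.9,-25.7,-1.4],0.35],[[-48,-390,93],[-5.6,-29.4,-1.7],0.35]]'

```text
time_s: 32.8
position: [0.5931, -0.1838, 0.236]
tcp_rot: [[-0.007, 0.022, 1.0], [-0.001, 1.0, -0.022], [-1.0, -0.001, -0.007]]
force: [-0.3, -0.5, 0.3]
opening: 0.35
```

```bash
python3 - <<'E'
from h import *
st()
go([.5975,-.187,.24],down(88.6))
go([.5975,-.187,.0575],down(88.6))
E
```

```text
t 32.8 q [ -27.4   29.3   81.6   -0.2   69.5 -116.1] p [ 0.5931 -0.1838  0.236 ] F [-0.3 -0.5  0.3] M [ 0.07 -0.06 -0.02] op 0.35
[[-0.007, 0.022, 1.0], [-0.001, 1.0, -0.022], [-1.0, -0.001, -0.007]]
shift [-4.1 -3.1  4.5] len 6.8 turn [ 0.14 -0.41  0.06] mag 0.4
shift [178.4  -2.9   5.8] len 178.6 turn [ 0.14 -0.41  0.06] mag 0.4
```

play_rows --motion '[[[30,-2,4],[0,-0.4,0],0.35],[[70,-2,4],[0,-0.4,0],0.35],[[110,-2,4],[0,-0.4,0],0.35],[[120,-2,4],[0,-0.4,0],0.35],[[120,-2,4],[0,-0.4,0],0.35]]'

```text
time_s: 33.3
position: [0.5952, -0.1837, 0.1145]
tcp_rot: [[-0.006, 0.023, 1.0], [0.001, 1.0, -0.023], [-1.0, 0.001, -0.006]]
force: [-0.6, -0.4, -0.0]
opening: 0.353
```

```bash
python3 - <<'E'
from h import *
st()
go([.5975,-.187,.0575],down(88.6))
snap("side","s26",(270,160,390,300),5)
E
```

```text
t 33.3 q [-2.74e+01  3.78e+01  8.74e+01 -1.00e-01  5.52e+01 -1.16e+02] p [ 0.5952 -0.1837  0.1145] F [-0.6 -0.4 -0. ] M [ 0.04 -0.01  0.04] op 0.353
[[-0.006, 0.023, 1.0], [0.001, 1.0, -0.023], [-1.0, 0.001, -0.006]]
shift [57.  -3.3  2.8] len 57.2 turn [ 0.11 -0.36 -0.06] mag 0.4
```

View pics/s26.png

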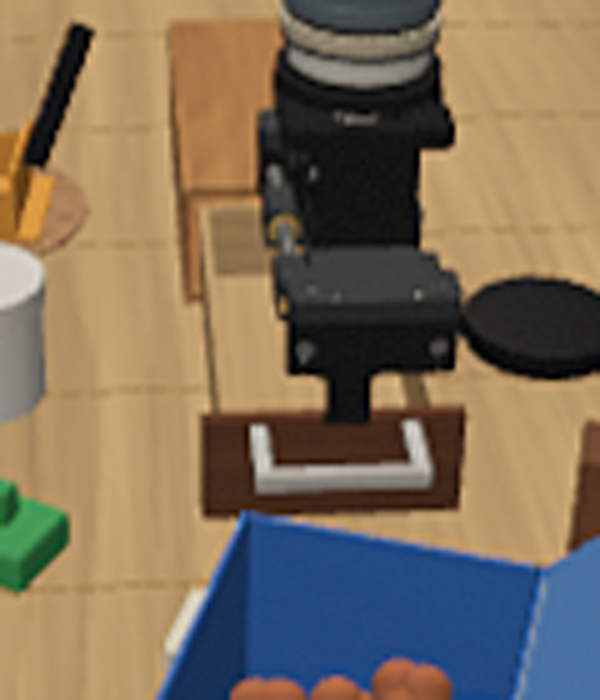

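play_rows --motion '[[[10,-3,3],[0,0,0],0.35],[[25,-3,3],[0,0,0],0.35],[[45,-3,3],[0,0,0],0.35],[[57,-3,3],[0,0,0],0.35],[[57,-3,3],[0,0,0],0.35],[[57,-3,3],[0,0,0],0.2],[[57,-3,3],[0,0,0],0.0],[[57,-3,3],[0,0,0],0.0]]'

```text
time_s: 34.15
position: [0.6007, -0.187, 0.0606]
tcp_rot: [[0.001, 0.024, 1.0], [0.001, 1.0, -0.024], [-1.0, 0.001, 0.001]]
force: [2.5, 9.8, 2.0]
opening: 0.162
```

play_rows --motion '[[[0,0,0],[0,0,0],0.0],[[0,0,0],[0,0,0],0.0],[[0,15,0],[0,0,0],0.0],[[0,40,0],[0,0,0],0.0],[[0,70,0],[0,0,0],0.0],[[0,100,0],[0,0,0],0.0],[[0,130,0],[0,0,0],0.0],[[0,150,0],[0,0,0],0.0]]'

```text
time_s: 34.95
position: [0.6041, -0.0397, 0.0607]
tcp_rot: [[0.001, 0.02, 1.0], [-0.007, 1.0, -0.02], [-1.0, -0.007, 0.001]]
force: [-2.4, -10.0, 1.4]
opening: 0.111
```

play_rows --motion '[[[0,20,0],[0,0,0],0.0],[[0,45,0],[0,0,0],0.0],[[0,65,0],[0,0,0],0.0],[[0,76,0],[0,0,0],0.0],[[0,82,0],[0,0,0],0.0],[[0,85,0],[0,0,0],0.0],[[0,87,0],[0,0,0],0.0],[[0,87,0],[0,0,0],0.0]]'

```text
time_s: 35.75
position: [0.606, 0.044, 0.0607]
tcp_rot: [[0.0, 0.02, 1.0], [-0.01, 1.0, -0.02], [-1.0, -0.01, 0.0]]
force: [-2.2, -14.4, 3.0]
opening: 0.115
```

```bash
python3 - <<'E'
from h import *
st()
snap("top","t27",(220,140,340,230),6)
E
```

```text
t 35.75 q [ -6.1  41.3  91.6  -0.8  47.1 -94.4] p [0.606  0.044  0.0607] F [ -2.2 -14.4   3. ] M [-2.48  0.32 -0.07] op 0.115
[[0.0, 0.02, 1.0], [-0.01, 1.0, -0.02], [-1.0, -0.01, 0.0]]
```

play_rows --motion '[[[0,2,0],[0,0,0],0.0],[[0,4,0],[0,0,0],0.0],[[0,4,0],[0,0,0],0.0],[[0,2,0],[0,0,0],0.0],[[0,0.5,0],[0,0,0],0.0],[[0,0.5,0],[0,0,0],0.35],[[0,0.5,0],[0,0,0],0.35],[[0,0.5,0],[0,0,0],0.35]]'

```text
time_s: 36.6
position: [0.6058, 0.0495, 0.06]
tcp_rot: [[0.0, 0.023, 1.0], [-0.001, 1.0, -0.023], [-1.0, -0.001, 0.0]]
force: [-0.8, -0.5, 0.1]
opening: 0.293
```

play_rows --motion '[[[-10,0,0],[0,0,0],0.35],[[-30,0,0],[0,0,0],0.35],[[-70,0,0],[0,0,0],0.35],[[-120,0,0],[0,0,0],0.35],[[-160,0,-40],[0,0,0],0.35],[[-160,-40,-80],[0,0,0],0.35],[[-160,-90,-120],[0,0,0],0.35],[[-160,-130,-150],[0,0,0],0.35]]'

```text
time_s: 37.4
position: [0.4666, -0.0581, 0.2211]
tcp_rot: [[0.002, 0.02, 1.0], [-0.002, 1.0, -0.02], [-1.0, -0.002, 0.002]]
force: [0.9, -0.9, 0.0]
opening: 0.351
```

```bash
python3 - <<'E'
from h import *
st()
snap("top","t28",(160,110,520,310),2.2)
snap("side","s28",(230,120,450,380),2.3)
c=load("t28")
crop("t28","t28a",160,120,320,310,4)
E
```

```text
t 37.4 q [-2.070e+01  1.840e+01  1.038e+02 -1.000e-01  5.760e+01 -1.095e+02] p [ 0.4666 -0.0581  0.2211] F [ 0.9 -0.9  0. ] M [0.   0.04 0.04] op 0.351
[[0.002, 0.02, 1.0], [-0.002, 1.0, -0.02], [-1.0, -0.002, 0.002]]
```

View pics/t28.png

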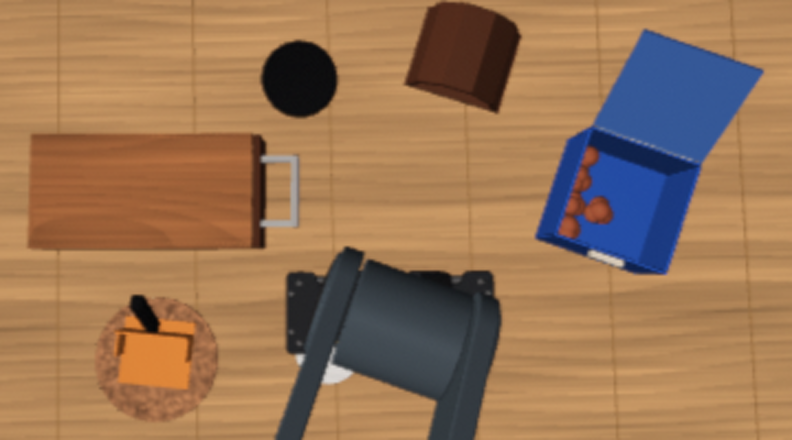

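View pics/s28.png

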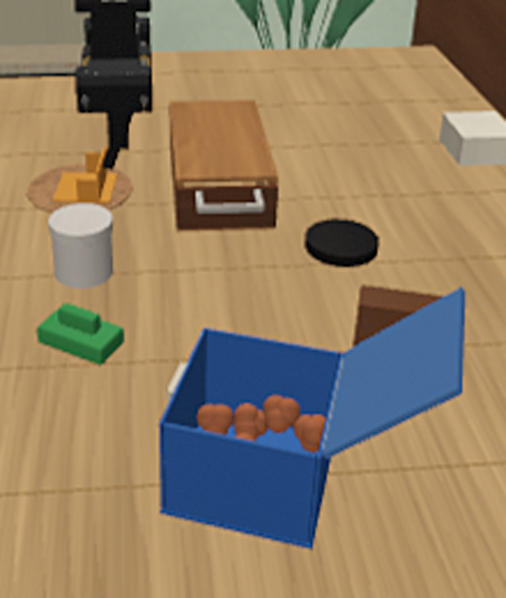

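View pics/t28a.png

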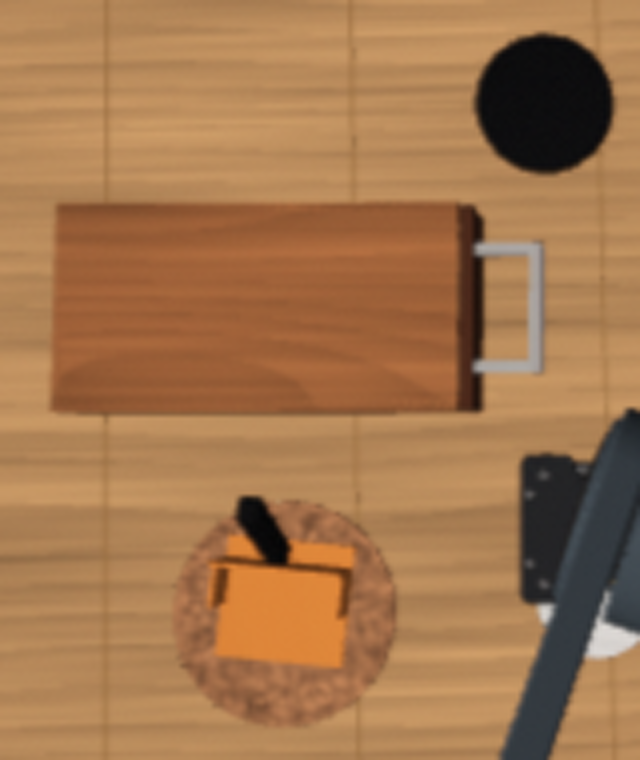

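```bash
python3 - <<'E'
from h import *
print(bot.hand_in())
E
```

```text
the job is handed in; nothing more can be done
None
```

I've handed the job in. I saw five pieces in the drawer, and all five are now in the blue canister. I scooped and tipped them in two loads of three and two, and my fingers touched none of them.

- **Drawer:** it was pulled out to its stop by the handle (about 229 mm of travel), and pushed shut at the end until the force rose at the closed stop. In the top view the handle is within a pixel of where it started.
- **Pieces:** the pictures showed the drawer empty before I shut it, and five pieces in the upright canister.
- **Scoop:** it stands level on the cork mat, with the pan's centre about 1–2 mm from the mat's centre.
- **Other items:** the cave, airstone, magnet and tin look the same as at the start. At the end the arm hid most of the tin from above, so I checked it in the side view.
- **Forces and time:** the highest force I read was about 15 N, and the run took about 37 s. No check failed or disagreed.

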